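# Couple the sample lamp to its ball stand

### The job

Mount the cordless sample lamp on its stand: raise the coupler lever on the lamp head fully, then lower the head gently over the stand's ball until it sits flush on the pedestal with its lamp centred over the round white tile. Then press the lever fully down again to lock it and let go, without disturbing the glassware and the vial rack around.

Things in the scene. Friction and masses are not known exactly. Their poses are not given: they have to be found in the camera images.
- stand: Fixed stand at a yaw within 0.4 rad of the world axes. Grey base plate 200 x 110 x 12 mm (x from -140 to +60); origin on the bench under the ball, +x runs from the tile to the ball and beyond, z up. Under the ball an aluminium pedestal (x from -45 to +35, 54 mm across) with its flat top 50 mm above the bench.
- ball (a point): Centre of the steel ball (28 mm across) on the stand, with a flat underside, 24 mm above the pedestal's top, 74 mm above the bench, on a thin neck of 11 mm diameter. Axes as the stand's.
- tile (a point): Centre of the top of the round white viewing tile (60 mm across), 85 mm from the ball along the stand's -x, 18 mm above the bench.
- head: Loose lamp head, 0.6 to 0.9 kg, upright on the bench. Origin on its underside at the cavity's centre, x to the lever, z up. White coupler housing, x -40 to +30, 40 mm across y, 58 mm high; square cavity 32 x 32 mm, 40 mm deep in its underside takes the ball. Flat grey lamp 54 x 54 x 14 mm held out at x -60 to -114, z 43 to 57. Seated, the underside rests flat on the pedestal.
- head_axis (a point): Point in the housing on the cavity's axis, 38 mm above the underside: a good height to grip the housing across its 40 mm width (fingers closing along y), from above. Axes as the head's. Seated, it is 14 mm above the ball's centre.
- lamp_eye (a point): Middle of the lamp's lower face, 85 mm from the cavity axis along the head's -x, 41 mm above the underside. To come over the tile when mounted.
- lever_tip (a point): Centre of the grip at the lever's end: a free-turning roller 18 mm across, 16 mm long, along the head's y (pinched by its end faces it swivels in the grasp); the lever bar is 12 mm wide. Lever down, it lies at x = 102, y = 0, z = 50 mm of the head's frame. The lever turns about a pin along y at x = 8, z = 46 mm of the head; the grip lies 94 mm out and 4 mm up from it.
- lever (a joint): Lever angle, rad: 0 fully down (locked: a steel toe reaches in under the ball's flat underside), 0.6 fully up (toe clear; over 0.35 lets the ball in). Growing values raise the grip, which swings up and towards the housing. Starts down or nearly so (up to 0.08), moves with about 0.7 N at the grip and stays where it is left.
- rack: Bystander: orange rack of capped vials, 90 x 170 x 59 mm, loose; origin under its centre.
- vial: Bystander: single capped vial standing loose, 26 mm across, 60 mm high; origin under its centre.
- flask: Bystander: conical flask, 80 mm across, 113 mm high; origin under its centre.
- reagent: Bystander: amber bottle, 60 mm across, 130 mm high; origin under its centre.
Things that resemble listed ones, but are neither listed nor needed, are in the scene too. What is shaped like the head but purple is not meant.

How it is judged:
By the outcome, as a careful person would: the job done as asked, in the order asked, and still so for the second after the job is handed in, with the robot touching nothing.
It also fails if it takes over 64 s, if anything falls off the work surface, if the arm or the gripper's body presses on something with over 40 N, if the wrist force passes 120 N, or if a joint passes its speed limit or range.

### The arm

A 6-joint arm with a two-finger parallel gripper is mounted at the origin on the work surface. World frame = base frame: x ahead of the robot, y to its left, z up, the work surface at z = 0. Lengths are in m, angles in degrees, forces in N, time in s.
With the tool pointing down it reaches from about 0.4 to 0.825 m from the base axis. Payload 7 kg.
Tool frame: the origin (TCP) lies midway between the tips of the shut fingers; the grasp point (between the pads) lies 19 mm behind it; z points along the fingers, y is the direction in which the jaws open and shut (so a half turn about z gives the same grasp; the last joint's range is limited). The gripper opens to 88 mm and grips with 3 to 60 N. Pads are 19 mm wide; open, the fingers measure 130 mm over their backs; the gripper's body (78 mm by 193 mm) begins 47 mm behind the grasp point.
Start: joints at [-46.862, 20.546, 0.682, 0, -70.136, -16.507], TCP at [0.303, -0.603, 0.227] pointing down, gripper open.
Joint ranges: [-176.03, 176.03], [-82.01, 121.73], [-58.28, 71.71], [-173.87, 95.51], [-174.79, -0.11], [-173.66, 173.66]. Speed limits (degrees/s): [136.94, 136.94, 172.46, 180, 180, 180].

### API

Orientations are given as [roll, pitch, yaw] about the fixed x, y, z axes, in that order (R = Rz(yaw) Ry(pitch) Rx(roll)).
In Python, from plant import sensors, cams, job gives the robot as it stands.
- The arm moves only by the tool move_arm, never from a script. Its argument "commands" is a list of rows, each a list of 7 numbers: the finger opening in cm, from 0 to 8.76, then the shift along the tool's x, y, z in cm, then the turn, a rotation vector about the tool's x, y, z in rad. In form: [[hand, x, y, z, wx, wy, wz], ...]. A call has exactly 8 rows; each row is the pose to reach, as a shift and turn from the pose commanded when the call began, along the tool's axes at that moment; what a row does not reach only later rows make up. A row lasts 1/8 s, in which the tool goes at most 62.5 mm and 10.7 degrees, less where a joint would pass 70% of its speed; a pose out of reach is approached as far as the arm can. A call with a gripper value outside its range is refused whole. The fingers move at their own pace and stop on an object; the grip force is fixed at half the most. Time passes only in rows, so rows that repeat a pose let the fingers close, or fill a call up. It gives the time, the measured TCP pose, the force and the opening at its end, in the units of the state.
- sensors.get_obs(): the state, without advancing time (a new reading comes with each control period).
- cams.snapshot(name): name is "side" or "top"; returns a dict with "frame" (420x560x3 uint8, red, green, blue), "camera_matrix" (3x3 intrinsics, pixels), "dist_coeffs" ([k1, k2, p1, p2, k3] as OpenCV has them; the pictures are not rectified), "R" (3x3) and "t" (3): a world point X has camera coordinates R X + t. Camera axes: x right, y down, z forward; pixel columns grow to the right and rows downward; lengths in m; the calibration is good to about 2 mm. A picture is of the moment at which its call begins. There is no depth.
- job.close_job(): hands the job in, once; it reports no verdict.
The state is a dict: "clock": time; "joint_pos": joint angles; "qvel": joint speeds; "tau": joint torques, N m; "tool_pos": TCP position; "orientation": TCP orientation; "force": force on the tool from outside, world axes, zero at the start; "moment": the same for the moment, N m; "opening": finger opening in m.
Only numpy, scipy, OpenCV 4.12 (cv2) and the standard library are available. Lean on these libraries where they do the work, as an engineer would, in place of code of your own. Each camera call takes 0.05 s, during which the arm holds its last target.

## Working session

There is one attempt and no reset: what is moved stays moved. The work goes in short steps, Python scripts to look and compute and a tool call to move; the robot and the scene stay as the last step left them, time stands still between calls to the robot, and variables do not carry over. Pictures are saved under pics/ and viewed, and the job is handed in when it is done.

Besides the shell and the picture viewer there is one more tool, called after ">>>" in YAML: its name, and indented under it one key for each argument. move_arm: Moves the arm, as the interface text tells. Its arguments: {"type":"object","properties":{"commands":{"type":"array"}},"required":["commands"]}

```bash
mkdir -p pics; ls
python3 - <<'E'
from plant import sensors,cams,job
import cv2
for n in("side","top"):
    s=cams.snapshot(n); cv2.imwrite(f"pics/{n}0.png",s["frame"][:,:,::-1]); print(n,s["camera_matrix"],s["dist_coeffs"],s["R"],s["t"])
print(sensors.get_obs())
E
```

```text
pics
side [[431.28854749   0.         270.21401736]
 [  0.         431.28854749 214.51548411]
 [  0.           0.           1.        ]] [-0.08719592  0.          0.          0.          0.        ] [[-0.99896764 -0.04535572  0.0025533 ]
 [-0.03226202  0.66876201 -0.74277623]
 [ 0.0319816  -0.74209179 -0.66953488]] [0.5466557  0.08701247 1.24848811]
top [[516.1608546    0.         271.50113935]
 [  0.         516.1608546  217.09833392]
 [  0.           0.           1.        ]] [-0.14203374  0.          0.          0.          0.        ] [[ 0.0670195  -0.99774165 -0.00447002]
 [-0.97251461 -0.0643224  -0.22378107]
 [ 0.22298818  0.01934485 -0.97462919]] [-0.02689305  0.57848849  1.35712053]
{'clock': 0.1, 'joint_pos': array([-4.68641681e+01,  2.05879630e+01,  6.40086948e-01, -1.61548732e-02,
       -7.01375061e+01, -1.65081304e+01]), 'qvel': array([-0.02012918, -0.13501951,  0.26517042,  0.03067367,  0.02470833,
        0.01697849]), 'tau': array([-1.42640565e-03, -5.84165347e+01,  2.93751580e+01,  7.01544285e+00,
        1.01456948e-02, -5.35335744e-05]), 'tool_pos': array([ 0.30231489, -0.60302939,  0.22572232]), 'orientation': array([ 1.79913822e+02, -9.70199496e-03, -1.53377791e+02]), 'force': array([ 0.01371188,  0.13533348, -0.22723431]), 'moment': array([-0.00613166, -0.01634235,  0.02982062]), 'opening': 0.08783652334028241}
```

View pics/side0.png

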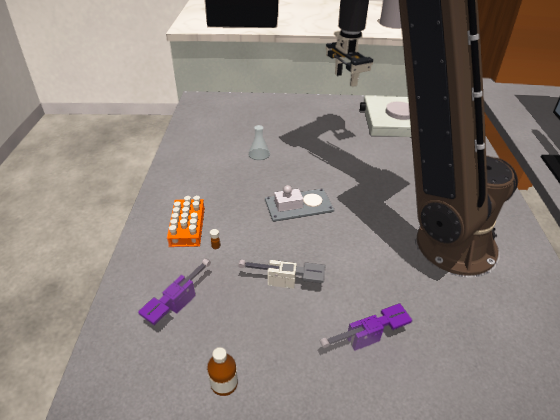

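View pics/top0.png

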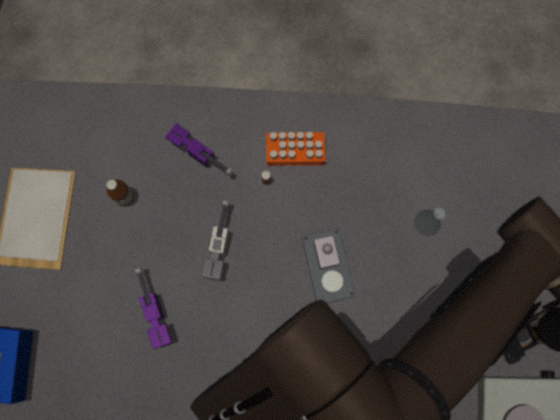

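Side: white head at about (283,272), its lever tip at (242,264), and the lamp at (313,270). The stand's ball is at (288,190) and its tile at (313,200). Top: head housing at (218,240), lever tip (226,204), lamp (213,270), ball (327,248), tile (333,281). I'll zoom in to get exact pixels.

```bash
cat > h.py <<'E'
import cv2,numpy as np
from plant import sensors,cams,job
def snap(n,save=None):
    s=cams.snapshot(n)
    if save: cv2.imwrite(f"pics/{save}.png",s["frame"][:,:,::-1])
    return s
def ray(s,p):
    u=cv2.undistortPoints(np.array([[p]],float),s["camera_matrix"],s["dist_coeffs"])[0,0]
    d=s["R"].T@np.array([u[0],u[1],1]); c=-s["R"].T@s["t"]; return c,d/np.linalg.norm(d)
def onz(s,p,z):
    c,d=ray(s,p); return c+d*(z-c[2])/d[2]
def tri(s1,p1,s2,p2):
    c1,d1=ray(s1,p1);c2,d2=ray(s2,p2)
    A=np.c_[d1,-d2]; k=np.linalg.lstsq(A,c2-c1,rcond=None)[0]
    a=c1+k[0]*d1;b=c2+k[1]*d2; return (a+b)/2,np.linalg.norm(a-b)
def proj(s,X):
    return cv2.projectPoints(np.atleast_2d(np.array(X,float)),cv2.Rodrigues(s["R"])[0],s["t"],s["camera_matrix"],s["dist_coeffs"])[0][:,0]
def crop(s,x0,y0,w,h,k,name):
    im=cv2.resize(s["frame"][y0:y0+h,x0:x0+w,::-1],None,fx=k,fy=k,interpolation=cv2.INTER_CUBIC)
    for i in range(0,w,10): cv2.putText(im,str(x0+i),(i*k,8),0,.3,(0,255,255)); cv2.line(im,(i*k,10),(i*k,16),(0,255,255))
    for i in range(0,h,10): cv2.putText(im,str(y0+i),(0,i*k+4),0,.3,(0,255,255)); cv2.line(im,(22,i*k),(28,i*k),(0,255,255))
    cv2.imwrite(f"pics/{name}.png",im); return im
E
python3 - <<'E'
from h import *
s=snap("side");t=snap("top")
a=crop(s,235,250,95,45,8,"c1"); crop(s,260,175,80,50,8,"c2")
b=crop(t,195,195,50,90,6,"c3"); c=crop(t,300,225,60,80,6,"c4")
h=max(b.shape[0],c.shape[0]); 
cc=np.zeros((h,b.shape[1]+c.shape[1],3),np.uint8); cc[:b.shape[0],:b.shape[1]]=b; cc[:c.shape[0],b.shape[1]:]=c; cv2.imwrite("pics/c34.png",cc)
E
```

```text
(no output)
```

View pics/c1.png

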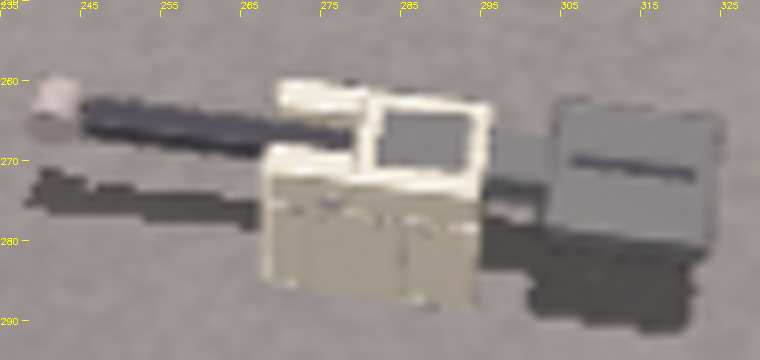

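View pics/c2.png

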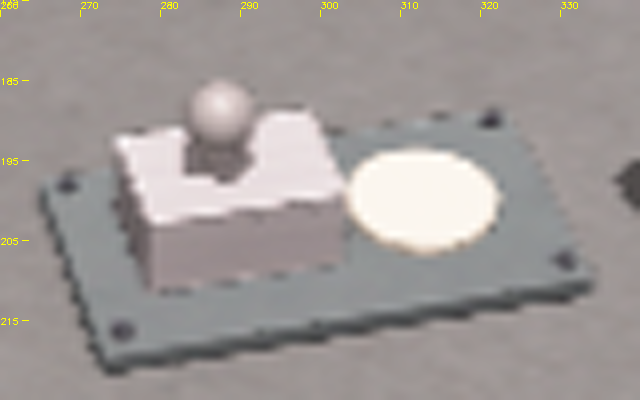

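View pics/c34.png

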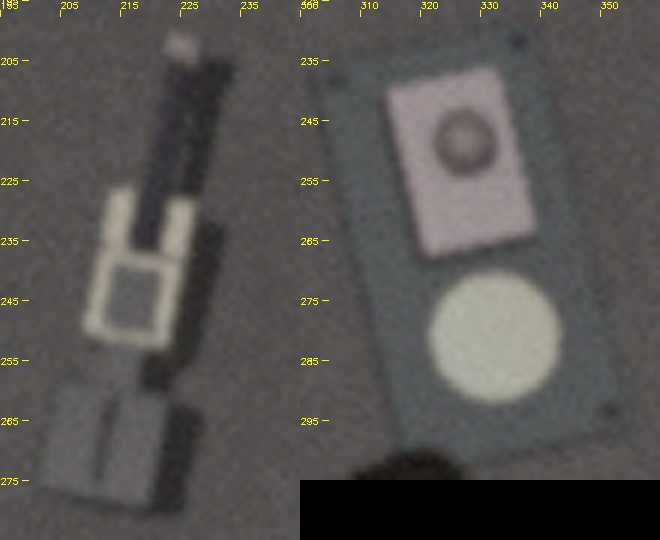

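Run:
```python
from h import *
S={}
for n in("side","top"):
    fs=[cams.snapshot(n) for _ in range(6)]; s=dict(fs[0]); s["frame"]=np.mean([f["frame"] for f in fs],0); S[n]=s
np.save("pics/S.npy",S,allow_pickle=True)
s,t=S["side"],S["top"]
def blob(sn,roi,f,lab):
    x0,y0,x1,y1=roi; im=sn["frame"][y0:y1,x0:x1]; 
    m=f(im).astype(np.uint8); n,l,st,c=cv2.connectedComponentsWithStats(m)
    k=1+np.argmax(st[1:,4]); cnt=max(cv2.findContours((l==k).astype(np.uint8),0,1)[0],key=cv2.contourArea)
    r=cv2.minAreaRect(cnt); print(lab,st[k],c[k]+[x0,y0],"rect",np.array(r[0])+[x0,y0],r[1:]); return c[k]+[x0,y0]
ts=blob(s,(302,190,326,210),lambda a:a.min(2)>225,"tile s")
tt=blob(t,(318,268,348,294),lambda a:a.min(2)>125,"tile t")
print(onz(s,ts,.018),onz(t,tt,.018),tri(s,ts,t,tt))
lt=blob(t,(222,199,230,206),lambda a:(a[...,0]-a[...,1]>8),"roller t")
print("ball",onz(t,(327,248.7),.074),onz(s,(286.5,189),.074),tri(s,(286.5,189),t,(327,248.7)))
print("roller",tri(s,(240.8,263),t,(224.7,203)))
print("ring c z58",onz(t,(216.8,244.8),.058),onz(s,(287.5,267.3),.058))
print("lamp z57",onz(t,(212.0,268.8),.057),onz(s,(312.9,271),.057))
```

```text
tile s [  2   4  18  11 161] [312.29813665 199.07453416] rect [312.5 199. ] ((10.0, 17.0), 90.0)
tile t [  4   3  21  21 349] [331.97994269 280.77077364] rect [332. 281.] ((20.0, 20.0), 90.0)
[ 0.42063023 -0.16329479  0.018     ] [ 0.41964133 -0.16746854  0.018     ] (array([ 0.42015598, -0.16789505,  0.01413726]), np.float64(0.0001809731957578477))
roller t [ 2  2  4  3 10] [225.2 202.1] rect [225.5 202. ] ((2.0, 3.0), 90.0)
ball [ 0.49942637 -0.14424666  0.074     ] [ 0.50389435 -0.14036452  0.074     ] (array([ 0.50204267, -0.14495419,  0.0697692 ]), np.float64(0.0037611548430803404))
roller (array([0.6161145 , 0.1456918 , 0.05017159]), np.float64(0.0034126481872554814))
ring c z58 [0.49298643 0.15634587 0.058     ] [0.49562036 0.16093262 0.058     ]
lamp z57 [0.42624026 0.16368963 0.057     ] [0.43059909 0.16955928 0.057     ]
```

Run:
```python
from h import *
S=np.load("pics/S.npy",allow_pickle=True).item(); s,t=S["side"],S["top"]
def rep(n,a,b):
    d=(b-a)[:2]; print(n,"len",np.linalg.norm(d).round(4),"yaw",np.degrees(np.arctan2(d[1],d[0])).round(2))
for c,r,l,g in((t,(224.9,202.9),(212,268.8),(216.8,244.8)),(s,(240.8,263.2),(312.9,271),(287.5,267.3))):
    R=onz(c,r,.05);L=onz(c,l,.057);G=onz(c,g,.058); print(R,L,G); rep("lamp-roller",L,R); rep("lamp-ring",L,G)
for c,b,ti in((t,(326.9,248.5),(331.98,280.77)),(s,(286.5,189),(312.3,199.07))):
    B=onz(c,b,.074);T=onz(c,ti,.018);print(B,T);rep("tile-ball",T,B)
# plate long edges & corner screws in top (z=.012), side
P=[onz(s,p,.012) for p in((268,197.5),(320.2,189.7),(329.7,207.3),(274.8,216))]
rep("scr",P[1],P[0]);rep("scr",P[2],P[3]); print(np.mean(P,0))
# pedestal top in top cam
Q=[onz(t,p,.05) for p in((314.5,240),(332,236.5),(338.5,263.2),(321,267.5))]
rep("ped",Q[3],Q[0]);rep("ped",Q[2],Q[1]);rep("pedw",Q[0],Q[1]);print(np.mean(Q,0))
```

```text
[0.61473676 0.14533375 0.05      ] [0.42624026 0.16368963 0.057     ] [0.49298643 0.15634587 0.058     ]
lamp-roller len 0.1894 yaw -5.56
lamp-ring len 0.0671 yaw -6.28
[0.61776882 0.14568601 0.05      ] [0.43059909 0.16955928 0.057     ] [0.49562036 0.16093262 0.058     ]
lamp-roller len 0.1887 yaw -7.27
lamp-ring len 0.0656 yaw -7.56
[ 0.49995664 -0.1439513   0.074     ] [ 0.41964349 -0.1674686   0.018     ]
tile-ball len 0.0837 yaw 16.32
[ 0.50389435 -0.14036452  0.074     ] [ 0.42062367 -0.16331758  0.018     ]
tile-ball len 0.0864 yaw 15.41
scr len 0.1763 yaw 15.95
scr len 0.1774 yaw 15.99
[ 0.46458193 -0.15207768  0.012     ]
ped len 0.0782 yaw 16.02
ped len 0.0762 yaw 16.02
pedw len 0.0497 yaw -74.85
[ 0.49504193 -0.1454904   0.05      ]
```

```bash
cat >> h.py <<'E'
from scipy.spatial.transform import Rotation as Ro
def cur():
    o=sensors.get_obs(); return np.array(o["tool_pos"]),np.array(o["orientation"]),o
def to(target,yaw,p=None,rpy=None):
    """tool-frame shift (cm) and rotvec to TCP target pointing down with tool yaw"""
    a,b,_=cur(); p=a if p is None else p; rpy=b if rpy is None else rpy
    R=Ro.from_euler("xyz",rpy,degrees=True); G=Ro.from_euler("xyz",[180,0,yaw],degrees=True)
    print("shift cm",(R.inv().apply(np.array(target)-p)*100).round(2),"rot",(R.inv()*G).as_rotvec().round(4))
E
python3 - <<'E'
from h import *
to([.616,.1455,.20],-186.4,np.array([.303,-.603,.227]),[180,0,-153.37])
E
```

```text
shift cm [-61.53  52.88   2.7 ] rot [ 0.     -0.      0.5765]
```

>>> move_arm:
  commands:
    - [8.76,-5,4.3,0,0,0,0.1]
    - [8.76,-9.5,8.1,0,0,0,0.2]
    - [8.76,-14,12,0,0,0,0.3]
    - [8.76,-18.5,16,0,0,0,0.4]
    - [8.76,-23,20,0,0,0,0.5]
    - [8.76,-27.5,24,0,0,0,0.576]
    - [8.76,-32,27.8,0,0,0,0.576]
    - [8.76,-36,31.2,0,0,0,0.576]

```text
clock: 1.8
tool_pos: [0.4851, -0.1611, 0.227]
orientation: [180.0, 0.1, 173.7]
force: [0.8, -0.8, -0.4]
opening: 0.0876
```

Run:
```python
from h import *
p,o,_=cur(); print(p,o); to([.616,.1455,.14],-186.4)
```

```text
[ 0.48510218 -0.16109871  0.22704599] [1.79992343e+02 6.38575630e-02 1.73665931e+02]
shift cm [-9.62 31.92  8.72] rot [0.0001 0.0011 0.0012]
```

```bash
cat >> h.py <<'E'
import json,os
# commanded pose tracker: state file holds pos, quat
def getc():
    d=json.load(open("cmd.json")); return np.array(d[0]),Ro.from_quat(d[1])
def setc(p,R): json.dump([list(map(float,p)),list(map(float,R.as_quat()))],open("cmd.json","w"))
def app(sh,rot=(0,0,0)):
    p,R=getc(); setc(p+R.apply(np.array(sh)/100),R*Ro.from_rotvec(rot))
def to2(target,yaw):
    p,R=getc(); G=Ro.from_euler("xyz",[180,0,yaw],degrees=True)
    print("shift cm",(R.inv().apply(np.array(target)-p)*100).round(2),"rot",(R.inv()*G).as_rotvec().round(4))
E
python3 - <<'E'
from h import *
setc([.303,-.603,.227],Ro.from_euler("xyz",[180,0,-153.37],degrees=True)); app([-36,31.2,0],[0,0,.576]); print(getc()[0]); to2([.616,.1455,.13],-186.4)
E
```

```text
[ 0.48496419 -0.16273527  0.227     ]
shift cm [-9.6  32.09  9.7 ] rot [-0.     -0.      0.0005]
```

>>> move_arm:
  commands:
    - [8.76,-1.5,5,0,0,0,0]
    - [8.76,-3,10,0,0,0,0]
    - [8.76,-4.5,15,0,0,0,0]
    - [8.76,-6.2,20.5,0,0,0,0]
    - [8.76,-7.8,26,3,0,0,0]
    - [8.76,-9.6,32.1,6,0,0,0]
    - [8.76,-9.6,32.1,9.7,0,0,0]
    - [8.76,-9.6,32.1,9.7,0,0,0]

```text
clock: 2.8
tool_pos: [0.6134, 0.1451, 0.1261]
orientation: [-179.8, -0.3, 173.7]
force: [-0.3, -0.3, 0.3]
opening: 0.0877
```

Run:
```python
from h import *
app([-9.6,32.1,9.7]); print(getc()[0],cur()[:2])
s=snap("side");t=snap("top")
a=crop(s,200,200,130,95,6,"d1"); crop(t,190,170,70,115,5,"d2"); print(proj(s,[cur()[0]]),proj(t,[cur()[0]]))
```

```text
[0.61599875 0.14562644 0.13      ] (array([0.61344988, 0.14513957, 0.12611446]), array([-179.79076191,   -0.33762628,  173.67877744]))
[[240.2273171  241.44637982]] [[222.33209869 194.96269168]]
```

View pics/d1.png

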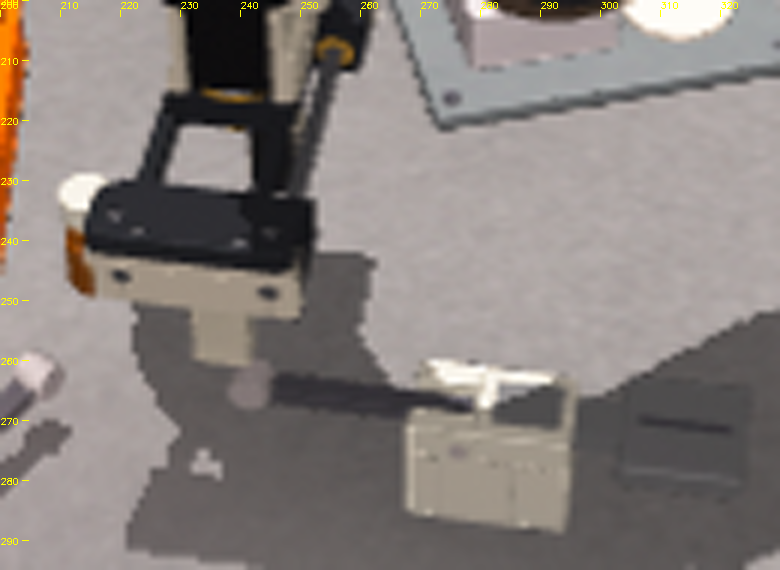

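View pics/d2.png

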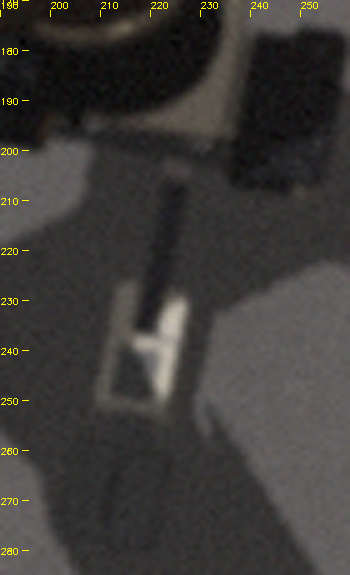

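Run:
```python
from h import *
print(getc()[0],cur()[:2]); to2([.616,.1455,.031],-186.4)
```

```text
[0.61599875 0.14562644 0.13      ] (array([0.61573943, 0.14482912, 0.13049779]), array([-1.79966451e+02,  1.45759752e-02,  1.73644304e+02]))
shift cm [-0.   -0.01  9.9 ] rot [-0.     -0.      0.0005]
```

>>> move_arm:
  commands:
    - [8.76,0,0,3,0,0,0]
    - [8.76,0,0,6,0,0,0]
    - [8.76,0,0,8.5,0,0,0]
    - [8.76,0,0,9.9,0,0,0]
    - [8.76,0,0,9.9,0,0,0]
    - [8.76,0,0,9.9,0,0,0]
    - [6,0,0,9.9,0,0,0]
    - [4,0,0,9.9,0,0,0]

```text
clock: 3.9
tool_pos: [0.6158, 0.1455, 0.0313]
orientation: [180.0, 0.0, 173.6]
force: [0.5, 0.1, -0.6]
opening: 0.073
```

Run:
```python
from h import *
app([0,0,9.9])
s=snap("side");t=snap("top");print(getc()[0],cur()[:2])
a=crop(s,200,220,130,75,6,"e1")
```

```text
[0.61599875 0.14562644 0.031     ] (array([0.6156379 , 0.14537741, 0.03090036]), array([1.79984244e+02, 2.26606198e-02, 1.73638247e+02]))
```

View pics/e1.png

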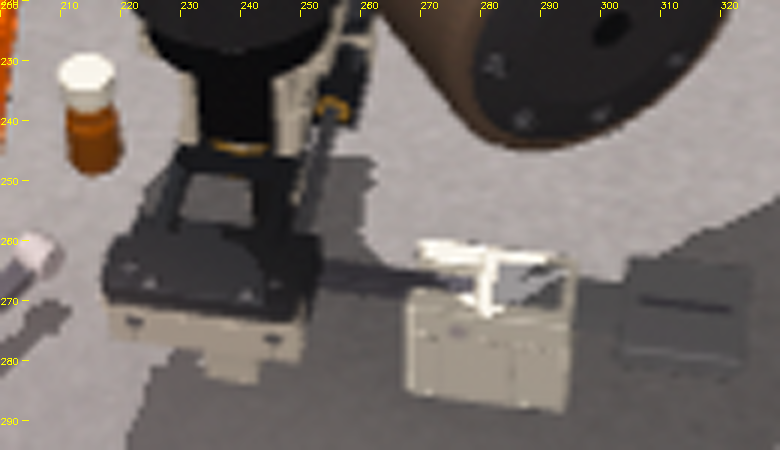

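Side view: fingers straddle the roller, with the near finger at (240,280). The housing hasn't moved, still at (282,270). Next I close on the roller.

>>> move_arm:
  commands:
    - [3,0,0,0,0,0,0]
    - [2,0,0,0,0,0,0]
    - [1,0,0,0,0,0,0]
    - [1,0,0,0,0,0,0]
    - [1,0,0,0,0,0,0]
    - [1,0,0,0,0,0,0]
    - [1,0,0,0,0,0,0]
    - [1,0,0,0,0,0,0]

```text
clock: 5.0
tool_pos: [0.6155, 0.1452, 0.0305]
orientation: [-180.0, -0.0, 173.6]
force: [-0.6, -0.7, -0.5]
opening: 0.0156
```

>>> move_arm:
  commands:
    - [1,0.03,0,-0.47,0,0,0]
    - [1,0.09,0,-0.94,0,0,0]
    - [1,0.27,0,-1.86,0,0,0]
    - [1,0.54,0,-2.76,0,0,0]
    - [1,0.9,0,-3.63,0,0,0]
    - [1,1.11,0,-4.05,0,0,0]
    - [1,1.34,0,-4.46,0,0,0]
    - [1,1.34,0,-4.46,0,0,0]

```text
clock: 6.0
tool_pos: [0.6018, 0.1468, 0.0753]
orientation: [-180.0, -0.0, 173.6]
force: [-1.8, -0.5, -1.8]
opening: 0.0158
```

Run:
```python
from h import *
app([1.34,0,-4.46])
s=snap("side");t=snap("top");p,o,ob=cur();print(getc()[0],p,o,ob["force"],ob["moment"])
a=crop(s,200,200,130,95,6,"f1")
```

```text
[0.60268154 0.1471137  0.0756    ] [0.60199493 0.14668943 0.07496209] [-1.79987736e+02 -2.36766736e-02  1.73631100e+02] [-2.29139497 -0.81326695 -0.95232557] [-0.12830081  0.76063773  0.04569746]
```

View pics/f1.png

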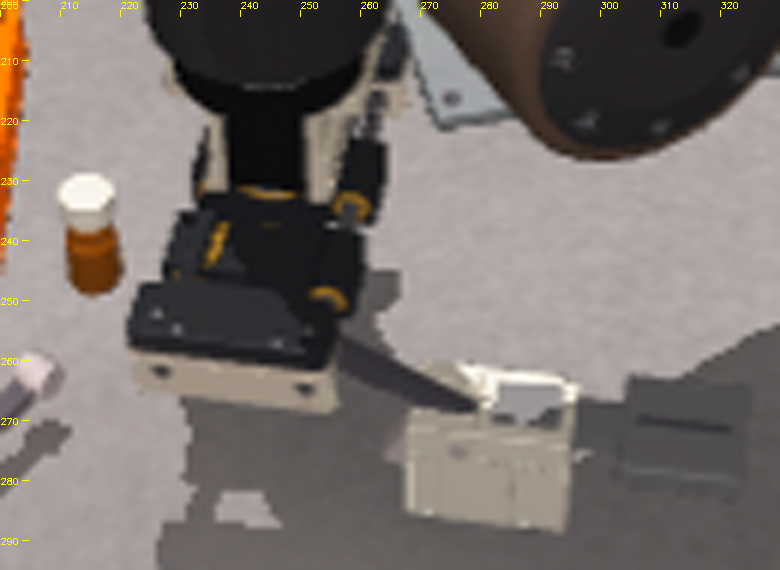

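>>> move_arm:
  commands:
    - [1,0.1,0,-0.16,0,0,0]
    - [1,0.2,0,-0.32,0,0,0]
    - [1,0.26,0,-0.4,0,0,0]
    - [1,0.26,0,-0.4,0,0,0]
    - [1,0.26,0,-0.4,0,0,0]
    - [1,0.26,0,-0.4,0,0,0]
    - [1,0.26,0,-0.4,0,0,0]
    - [1,0.26,0,-0.4,0,0,0]

```text
clock: 7.1
tool_pos: [0.5994, 0.147, 0.079]
orientation: [-180.0, -0.0, 173.6]
force: [-3.3, -0.1, -2.6]
opening: 0.0156
```

Run:
```python
from h import *
app([.26,0,-.4]); p,o,ob=cur();print(getc()[0],p,ob["force"],ob["moment"])
```

```text
[0.6000976  0.14740228 0.0796    ] [0.59943067 0.14697259 0.07902818] [-3.3421692  -0.11414947 -2.57360529] [-0.03489432  1.2773126   0.08893532]
```

>>> move_arm:
  commands:
    - [1,0.2,0,-0.05,0,0,0]
    - [1,0.35,0,-0.2,0,0,0]
    - [1,0.45,0,-0.38,0,0,0]
    - [1,0.45,0,-0.38,0,0,0]
    - [1,0.45,0,-0.38,0,0,0]
    - [1,0.45,0,-0.38,0,0,0]
    - [1,0.45,0,-0.38,0,0,0]
    - [1,0.45,0,-0.38,0,0,0]

```text
clock: 8.1
tool_pos: [0.596, 0.1478, 0.0834]
orientation: [180.0, 0.1, 173.6]
force: [5.8, -1.5, 2.7]
opening: 0.0157
```

Run:
```python
from h import *
app([.45,0,-.38]); p,o,ob=cur();print(getc()[0],p,ob["force"],ob["moment"])
s=snap("side")
a=crop(s,200,200,130,95,6,"g1")
```

```text
[0.59562541 0.14790173 0.0834    ] [0.59595564 0.14777525 0.08343833] [ 5.78943449 -1.52822567  2.66758139] [-0.55737925 -1.85052656  0.07873037]
```

View pics/g1.png

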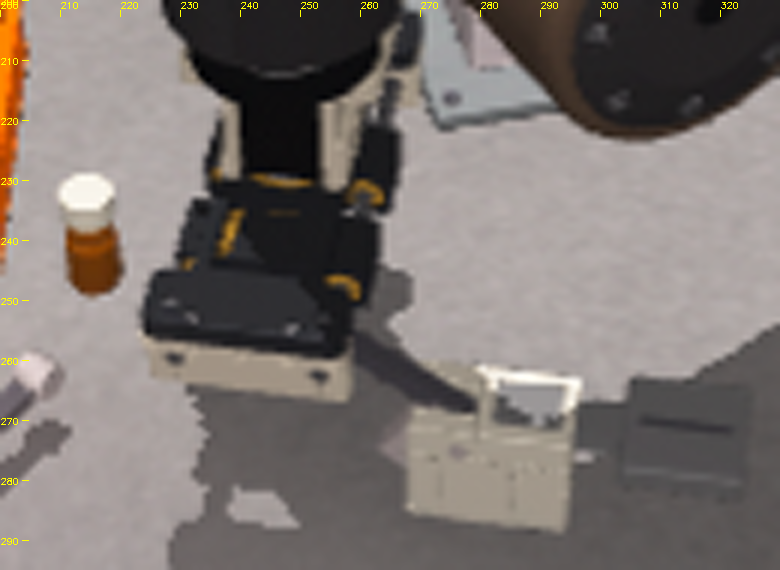

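>>> move_arm:
  commands:
    - [1,0.03,0,-0.13,0,0,0]
    - [1,0.06,0,-0.26,0,0,0]
    - [1,0.1,0,-0.4,0,0,0]
    - [1,0.1,0,-0.4,0,0,0]
    - [1,0.1,0,-0.4,0,0,0]
    - [1,0.1,0,-0.4,0,0,0]
    - [1,0.1,0,-0.4,0,0,0]
    - [1,0.1,0,-0.4,0,0,0]

```text
clock: 9.15
tool_pos: [0.5934, 0.1474, 0.0865]
orientation: [-180.0, -0.1, 173.6]
force: [-1.1, 0.4, -3.2]
opening: 0.0157
```

Run:
```python
from h import *
app([.1,0,-.4]); p,o,ob=cur();print(getc()[0],p,ob["force"],ob["moment"])
s=snap("side")
a=crop(s,200,200,130,95,6,"g2")
```

```text
[0.59463158 0.14801272 0.0874    ] [0.59344756 0.14739855 0.08646344] [-1.09838411  0.3605491  -3.19591214] [0.08582051 0.52695195 0.04579859]
```

View pics/g2.png

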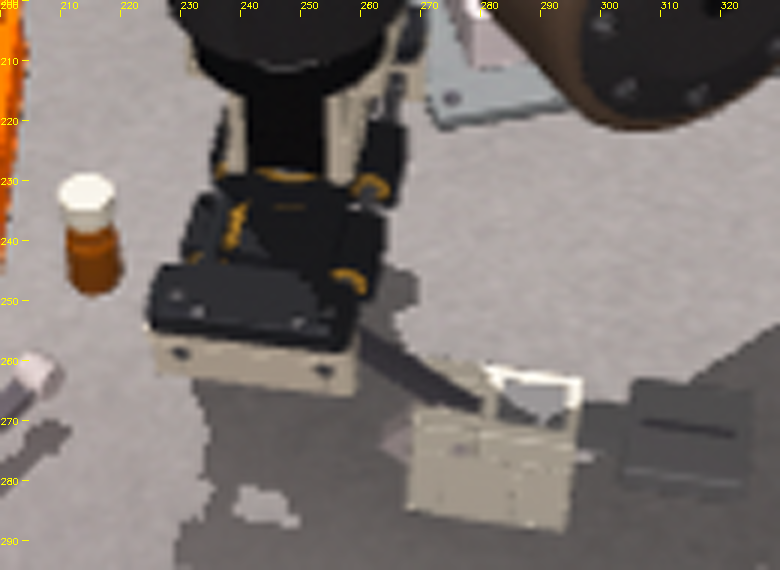

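>>> move_arm:
  commands:
    - [1,-0.05,0,0.1,0,0,0]
    - [1,-0.1,0,0.2,0,0,0]
    - [1,-0.15,0,0.3,0,0,0]
    - [1,-0.15,0,0.3,0,0,0]
    - [1,-0.15,0,0.3,0,0,0]
    - [1,-0.15,0,0.3,0,0,0]
    - [1,-0.15,0,0.3,0,0,0]
    - [1,-0.15,0,0.3,0,0,0]

```text
clock: 10.2
tool_pos: [0.5956, 0.1475, 0.084]
orientation: [180.0, 0.0, 173.6]
force: [-1.0, -0.3, -2.6]
opening: 0.0157
```

Run:
```python
from h import *
app([-.15,0,.3]); p,o,ob=cur();print(getc()[0],p,ob["force"],ob["moment"])
```

```text
[0.59612232 0.14784624 0.0844    ] [0.59562329 0.14747344 0.08398577] [-0.99432602 -0.2845777  -2.64170577] [-0.13669882  0.48029436  0.00175729]
```

>>> move_arm:
  commands:
    - [1,-0.05,0,0.1,0,0,0]
    - [3,-0.05,0,0.1,0,0,0]
    - [6,-0.05,0,0.1,0,0,0]
    - [8.76,-0.05,0,0.1,0,0,0]
    - [8.76,-0.05,0,0.1,0,0,0]
    - [8.76,-0.05,0,-2,0,0,0]
    - [8.76,-0.05,0,-6,0,0,0]
    - [8.76,-0.05,0,-10,0,0,0]

```text
clock: 11.2
tool_pos: [0.596, 0.1473, 0.185]
orientation: [-180.0, -0.0, 173.6]
force: [0.6, 1.2, 0.3]
opening: 0.0805
```

Run:
```python
from h import *
app([-.05,0,-10]); p,o,ob=cur();print(getc()[0],p,ob["force"],ob["opening"])
s=snap("side");t=snap("top")
a=crop(s,200,180,130,115,5,"i1");a=crop(t,180,170,80,115,5,"i2")
```

```text
[0.59661923 0.14779074 0.1844    ] [0.59602588 0.14732603 0.18495039] [0.60454516 1.23260455 0.29582197] 0.08047023928266246
```

View pics/i1.png

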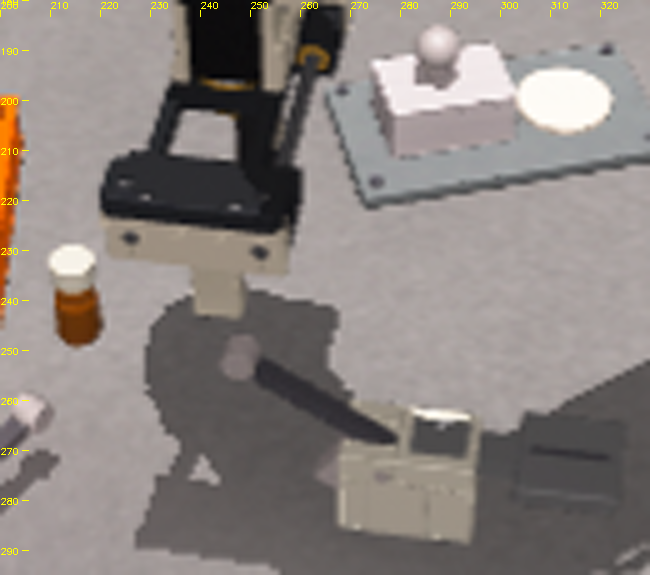

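View pics/i2.png

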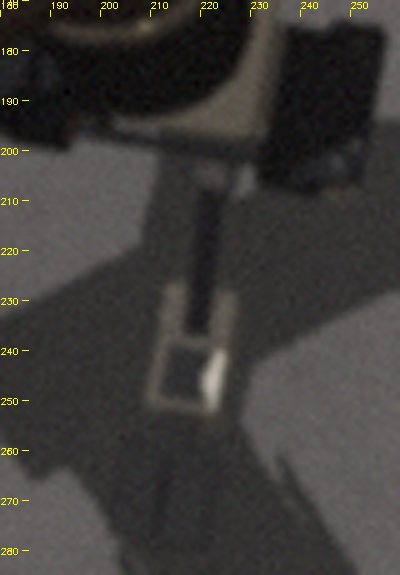

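Run:
```python
from h import *
s=snap("side");t=snap("top")
print("roller",tri(s,(247,251.3),t,(221.3,204.5)))
to2([.513,.1562,.17],-186.4)
```

```text
roller (array([0.59839445, 0.14890149, 0.09944336]), np.float64(0.002352032744356452))
shift cm [ 8.4  -0.09  1.44] rot [-0.     -0.      0.0005]
```

>>> move_arm:
  commands:
    - [8.76,4.2,0,0,0,0,0]
    - [8.76,8.4,-0.1,0,0,0,0]
    - [8.76,8.4,-0.1,3.5,0,0,0]
    - [8.76,8.4,-0.1,7,0,0,0]
    - [8.76,8.4,-0.1,10,0,0,0]
    - [8.76,8.4,-0.1,13,0,0,0]
    - [8.76,8.4,-0.1,15.5,0,0,0]
    - [8.76,8.4,-0.1,16.5,0,0,0]

```text
clock: 12.4
tool_pos: [0.5111, 0.1547, 0.0167]
orientation: [-179.8, -0.2, 173.6]
force: [0.2, 0.4, 0.8]
opening: 0.0875
```

Run:
```python
from h import *
app([8.4,-.1,16.5]); s=snap("side");t=snap("top");p,o,ob=cur();print(getc()[0],p,ob["force"],ob["opening"])
a=crop(s,200,180,130,115,5,"j1")
```

```text
[0.51302723 0.15612005 0.0194    ] [0.51167997 0.15510206 0.01764335] [0.21352505 0.44517469 0.41428991] 0.08770332095593475
```

View pics/j1.png

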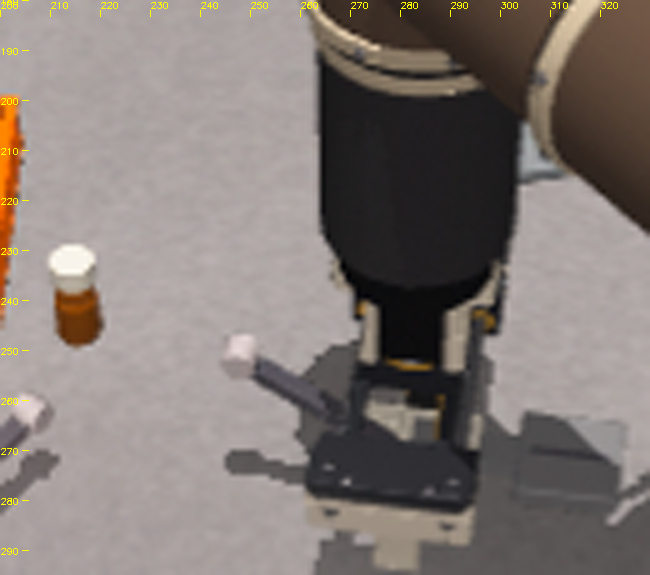

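Side view: the gripper straddles the housing at about (280,270) and the raised lever at (240,350→320,410 in the crop) is clear of it. Closing on the housing.

>>> move_arm:
  commands:
    - [7,0,0,0,0,0,0]
    - [6,0,0,0,0,0,0]
    - [5,0,0,0,0,0,0]
    - [4,0,0,0,0,0,0]
    - [3,0,0,0,0,0,0]
    - [3,0,0,0,0,0,0]
    - [3,0,0,0,0,0,0]
    - [3,0,0,0,0,0,0]

```text
clock: 13.5
tool_pos: [0.5128, 0.156, 0.0191]
orientation: [180.0, 0.0, 173.6]
force: [-0.2, 2.3, 1.7]
opening: 0.0401
```

Run:
```python
from h import *
to2([.502,-.1425,.15],-164)
```

```text
shift cm [ -2.22 -29.8  -13.06] rot [-0.     -0.     -0.3905]
```

>>> move_arm:
  commands:
    - [3,0,0,-1,0,0,0]
    - [3,0,0,-3,0,0,0]
    - [3,0,0,-6,0,0,0]
    - [3,0,0,-9,0,0,0]
    - [3,0,0,-12,0,0,0]
    - [3,0,0,-13,0,0,0]
    - [3,0,0,-13,0,0,0]
    - [3,0,0,-13,0,0,0]

```text
clock: 14.5
tool_pos: [0.5115, 0.1551, 0.1473]
orientation: [-179.9, -0.1, 173.6]
force: [0.2, -0.6, -8.0]
opening: 0.0397
```

Run:
```python
from h import *
app([0,0,-13]); s=snap("side","k1");p,o,ob=cur();print(getc()[0],p,o,ob["force"],ob["moment"],ob["opening"]); to2([.502,-.1425,.15],-164)
```

```text
[0.51302723 0.15612005 0.1494    ] [0.5115802  0.15520327 0.14736786] [-1.79904792e+02 -1.36622673e-01  1.73608597e+02] [-0.06023432  0.43554935 -8.71588854] [-6.37178179e-03 -1.54427671e-01  4.37307313e-05] 0.03977157161938702
shift cm [ -2.22 -29.8   -0.06] rot [-0.     -0.     -0.3905]
```

View pics/k1.png

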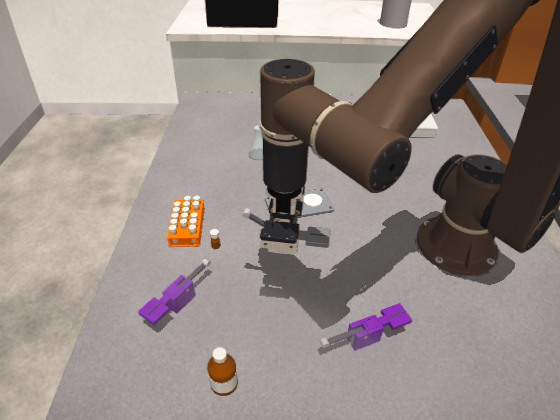

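>>> move_arm:
  commands:
    - [3,-0.2,-2.5,0,0,0,-0.05]
    - [3,-0.5,-7,0,0,0,-0.1]
    - [3,-0.9,-12,0,0,0,-0.17]
    - [3,-1.3,-17,0,0,0,-0.24]
    - [3,-1.6,-22,0,0,0,-0.3]
    - [3,-1.9,-26.5,0,0,0,-0.36]
    - [3,-2.2,-29.3,0,0,0,-0.39]
    - [3,-2.2,-29.8,0,0,0,-0.39]

```text
clock: 15.55
tool_pos: [0.5004, -0.1445, 0.1477]
orientation: [180.0, -0.1, -164.2]
force: [-0.6, -0.8, -8.8]
opening: 0.0398
```

>>> move_arm:
  commands:
    - [3,0,0,0,0,0,0]
    - [3,0,0,0,0,0,0]
    - [3,0,0,0,0,0,0]
    - [3,0,0,0,0,0,0]
    - [3,0,0,0,0,0,0]
    - [3,0,0,0,0,0,0]
    - [3,0,0,0,0,0,0]
    - [3,0,0,0,0,0,0]

```text
clock: 16.55
tool_pos: [0.5013, -0.1429, 0.149]
orientation: [180.0, 0.0, -164.0]
force: [-0.5, 0.5, -7.9]
opening: 0.0398
```

Run:
```python
from h import *
app([-2.2,-29.8,0],[0,0,-.39])
def avg(n,k=5):
    f=[cams.snapshot(n) for _ in range(k)]; s=dict(f[0]); s["frame"]=np.mean([x["frame"] for x in f],0).astype(np.uint8); return s
s=avg("side");t=avg("top");p,o,ob=cur();print(getc()[0],p,o,ob["force"],ob["opening"])
np.save("pics/S2.npy",dict(side=s,top=t),allow_pickle=True)
a=crop(s,235,150,110,85,7,"l1");a=crop(t,290,190,85,115,5,"l2")
```

```text
[ 0.50181638 -0.14248055  0.1494    ] [ 0.50133642 -0.14286119  0.14897164] [ 1.79999208e+02 -1.34150074e-04 -1.64027390e+02] [-0.08358133 -0.24265494 -7.40110796] 0.03953629058440464
```

View pics/l1.png

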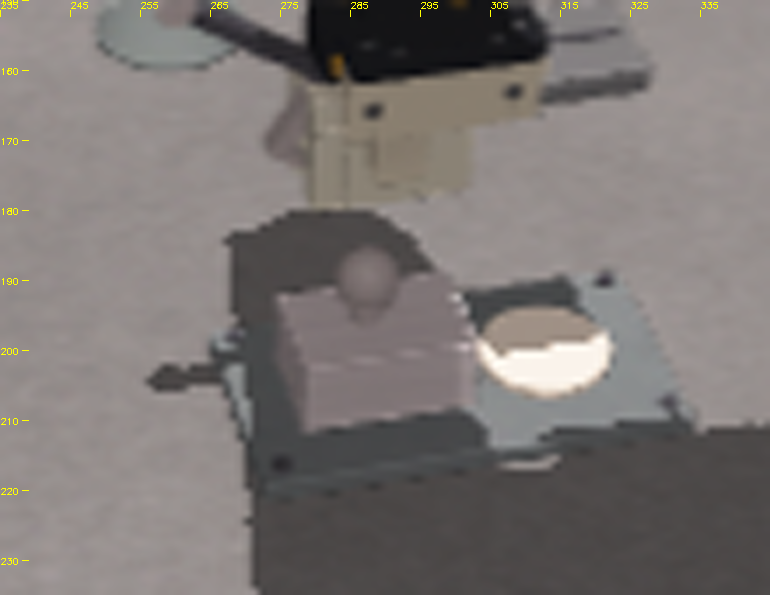

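View pics/l2.png

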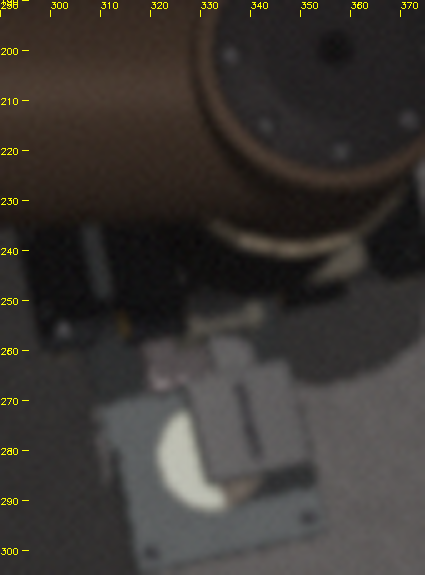

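Run:
```python
from h import *
S=np.load("pics/S2.npy",allow_pickle=True).item()
t=dict(S["top"]); t["frame"]=np.clip(t["frame"].astype(float)*2-60,0,255).astype(np.uint8)
crop(t,315,245,50,48,12,"m1")
s=S["side"]; crop(s,255,145,80,45,10,"m2")
```

```text
(no output)
```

View pics/m1.png

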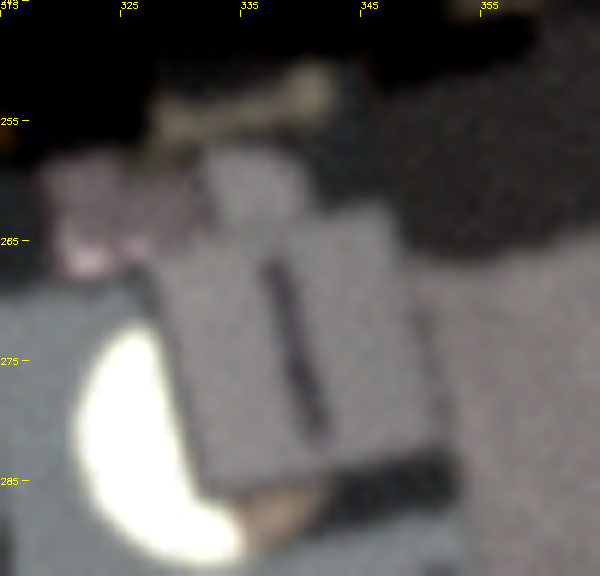

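View pics/m2.png

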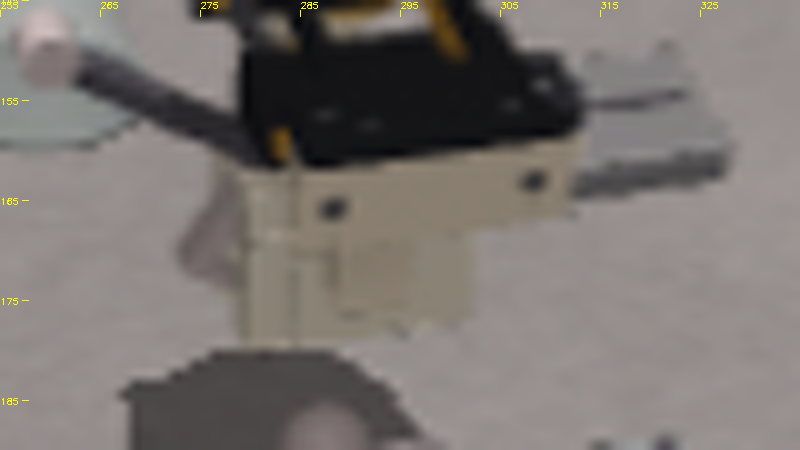

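Run:
```python
from h import *
S=np.load("pics/S2.npy",allow_pickle=True).item(); s,t=S["side"],S["top"]
p,o,_=cur(); zu=p[2]-.019; y=np.radians(16); R=Ro.from_euler("z",16,degrees=True).as_matrix()
def fr(X,hp): return X-R@np.array(hp)
L=onz(t,(339.17,273.79),zu+.057); print("top axis from lamp",fr(L,[-.087,0,.057]))
L=onz(s,(327.4,162),zu+.043); print("side axis from lamp corner",fr(L,[-.114,.027,.043]))
L=onz(s,(278.3,179.2),zu); print("side axis from housing corner",fr(L,[.03,.02,0]))
r=tri(s,(259.3,150.5),t,(323,262)); print(r)
L=onz(s,(259.3,150.3),zu+.102);print("roller s",fr(L,[.0833,0,.102]))
print("TCP",p)
# ball again
m=s["frame"]
crop(s,270,180,40,35,15,"n1")
```

```text
top axis from lamp [ 0.5029737  -0.14258354  0.12997164]
side axis from lamp corner [ 0.50434364 -0.14304587  0.12997164]
side axis from housing corner [ 0.50571904 -0.14255916  0.12997164]
(array([ 0.5143315 , -0.12598647,  0.2096371 ]), np.float64(0.14172265844243442))
roller s [ 0.5030717  -0.1336484   0.12997164]
TCP [ 0.50133642 -0.14286119  0.14897164]
```

View pics/n1.png

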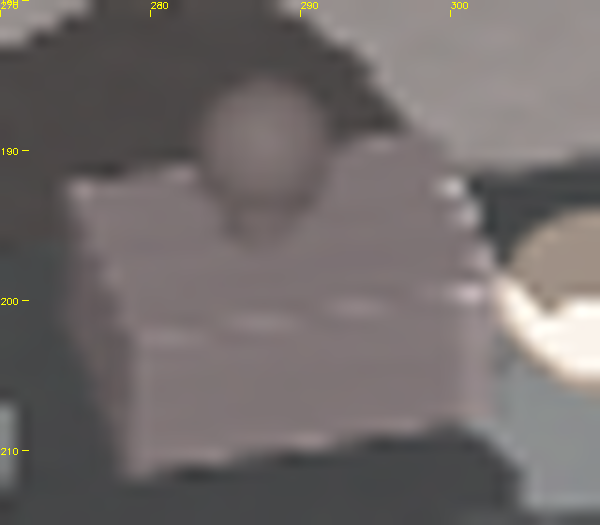

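Run:
```python
from h import *
to2([.4993,-.1432,.112],-164)
```

```text
shift cm [0.26 0.   3.74] rot [-0.     -0.     -0.0005]
```

>>> move_arm:
  commands:
    - [3,0.1,0,1,0,0,0]
    - [3,0.26,0,2,0,0,0]
    - [3,0.26,0,3,0,0,0]
    - [3,0.26,0,3.7,0,0,0]
    - [3,0.26,0,3.7,0,0,0]
    - [3,0.26,0,3.7,0,0,0]
    - [3,0.26,0,3.7,0,0,0]
    - [3,0.26,0,3.7,0,0,0]

```text
clock: 18.05
tool_pos: [0.499, -0.1436, 0.1123]
orientation: [-180.0, 0.0, -164.0]
force: [-0.3, 0.3, -7.7]
opening: 0.04
```

Run:
```python
from h import *
app([.26,0,3.7])
f=[cams.snapshot("side") for _ in range(5)]; s=dict(f[0]); s["frame"]=np.mean([x["frame"] for x in f],0).astype(np.uint8)
f=[cams.snapshot("top") for _ in range(5)]; t=dict(f[0]); t["frame"]=np.clip(np.mean([x["frame"] for x in f],0)*2-60,0,255).astype(np.uint8)
p,o,ob=cur();print(getc()[0],p,o,ob["force"],ob["moment"])
crop(s,255,160,80,50,10,"o1");crop(t,310,245,50,48,12,"o2")
```

```text
[ 0.49931676 -0.14319602  0.1124    ] [ 0.4988264  -0.14357297  0.11194423] [ 1.79998615e+02 -3.67321850e-03 -1.64026250e+02] [ 0.46913546  0.38381981 -8.61498391] [-0.01616633 -0.06195079  0.01435891]
```

View pics/o1.png

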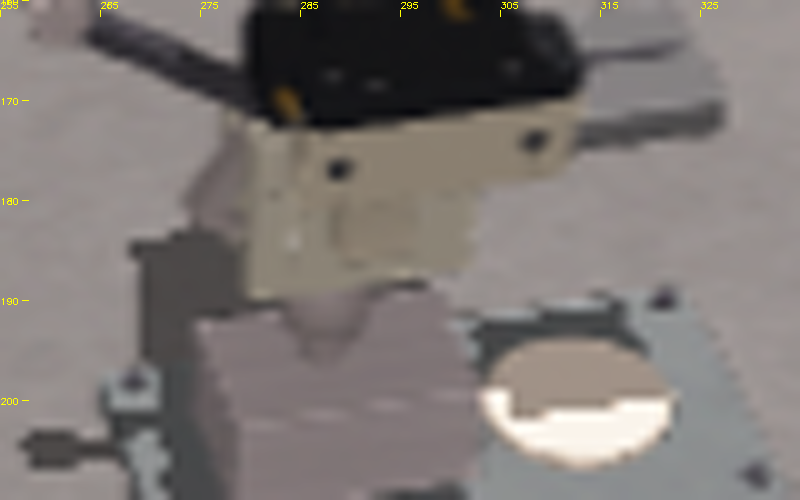

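View pics/o2.png

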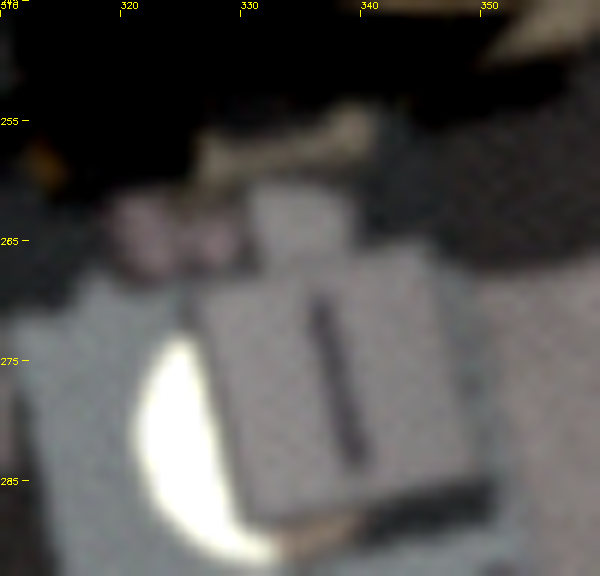

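Run:
```python
from h import *
S=np.load("pics/S2.npy",allow_pickle=True).item(); s,t=S["side"],S["top"]
p=np.array([.4988,-.1436,.112]); zu=p[2]-.019; R=Ro.from_euler("z",16,degrees=True).as_matrix()
def fr(X,hp): return (X-R@np.array(hp)).round(4)
print("top lamp",fr(onz(t,(337.87,276.25),zu+.057),[-.087,0,.057]))
print("side lamp",fr(onz(s,(326.75,172.0),zu+.043),[-.114,.027,.043]),"hous",fr(onz(s,(279.05,189.25),zu),[.03,.02,0]))
for q,h in(((278.5,202.4),[.035,.027,.05]),((274.05,191.55),[.035,-.027,.05]),((302,198.5),[-.045,.027,.05]),((296.5,188.1),[-.045,-.027,.05])):
    print("ped",fr(onz(s,q,.05),h))
print("ball s",onz(s,(287.2,188.9),.074),"tile s",fr(onz(s,(312.3,199.07),.018),[-.085,0,.018]))
print("tile t",fr(onz(t,(331.98,280.77),.018),[-.085,0,.018]),"ball t",onz(t,(326.9,248.5),.074))
```

```text
top lamp [ 0.5011 -0.144   0.093 ]
side lamp [ 0.5029 -0.1442  0.093 ] hous [ 0.5029 -0.1418  0.093 ]
ped [ 0.5007 -0.1398  0.    ]
ped [ 0.5013 -0.1395  0.    ]
ped [ 0.5061 -0.1397  0.    ]
ped [ 0.5081 -0.1382  0.    ]
ball s [ 0.50176166 -0.14095973  0.074     ] tile s [ 0.5023 -0.1399  0.    ]
tile t [ 0.5014 -0.144   0.    ] ball t [ 0.49995664 -0.1439513   0.074     ]
```

Run:
```python
from h import *
to2([.4990,-.1424,.1025],-164)
```

```text
shift cm [0.01 0.09 0.99] rot [-0.     -0.     -0.0005]
```

>>> move_arm:
  commands:
    - [3,0.01,-0.08,0.2,0,0,0]
    - [3,0.01,-0.08,0.4,0,0,0]
    - [3,0.01,-0.08,0.6,0,0,0]
    - [3,0.01,-0.08,0.8,0,0,0]
    - [3,0.01,-0.08,1,0,0,0]
    - [3,0.01,-0.08,1,0,0,0]
    - [3,0.01,-0.08,1,0,0,0]
    - [3,0.01,-0.08,1,0,0,0]

```text
clock: 19.55
tool_pos: [0.499, -0.1444, 0.102]
orientation: [-180.0, 0.0, -164.0]
force: [-0.1, 0.3, -8.4]
opening: 0.0396
```

I guessed the sign of the y shift and got it wrong. I'll correct that now, before going down any further.

Run:
```python
from h import *
app([.01,-.08,1]); print(getc()[0]); to2([.4990,-.1424,.0955],-164)
```

```text
[ 0.49944077 -0.14399266  0.1024    ]
shift cm [-0.    0.17  0.69] rot [-0.     -0.     -0.0005]
```

>>> move_arm:
  commands:
    - [3,0,0.1,0,0,0,0]
    - [3,0,0.17,0,0,0,0]
    - [3,0,0.17,0.15,0,0,0]
    - [3,0,0.17,0.3,0,0,0]
    - [3,0,0.17,0.45,0,0,0]
    - [3,0,0.17,0.6,0,0,0]
    - [3,0,0.17,0.7,0,0,0]
    - [3,0,0.17,0.7,0,0,0]

```text
clock: 20.55
tool_pos: [0.4984, -0.1428, 0.0948]
orientation: [180.0, -0.0, -164.0]
force: [-0.8, 0.5, -7.9]
opening: 0.0399
```

Run:
```python
from h import *
app([0,.17,.7]); s=snap("side");p,o,ob=cur();print(getc()[0],p,o,ob["force"],ob["moment"])
```

```text
[ 0.49897296 -0.14235829  0.0954    ] [ 0.49850013 -0.14274756  0.09493989] [-1.79999050e+02 -5.55859793e-03 -1.64025199e+02] [-0.06777515  0.54272813 -7.65388335] [-0.00188341 -0.0886218   0.01446695]
```

>>> move_arm:
  commands:
    - [3,0,0,0.1,0,0,0]
    - [3,0,0,0.2,0,0,0]
    - [3,0,0,0.3,0,0,0]
    - [3,0,0,0.4,0,0,0]
    - [3,0,0,0.5,0,0,0]
    - [3,0,0,0.6,0,0,0]
    - [3,0,0,0.6,0,0,0]
    - [3,0,0,0.6,0,0,0]

```text
clock: 21.6
tool_pos: [0.4985, -0.1427, 0.089]
orientation: [-180.0, 0.0, -164.0]
force: [0.6, 0.4, -7.1]
opening: 0.0397
```

Run:
```python
from h import *
app([0,0,.6]); s=snap("side");p,o,ob=cur();print(getc()[0],p,o,ob["force"],ob["moment"])
```

```text
[ 0.49897296 -0.14235829  0.0894    ] [ 0.49854375 -0.14272574  0.0890058 ] [-1.79998810e+02  3.74323608e-03 -1.64021065e+02] [ 0.21547529 -0.80799375 -7.52954485] [ 0.02064964 -0.05893461  0.00415419]
```

>>> move_arm:
  commands:
    - [3,0,0,0.25,0,0,0]
    - [3,0,0,0.5,0,0,0]
    - [3,0,0,0.75,0,0,0]
    - [3,0,0,1,0,0,0]
    - [3,0,0,1.25,0,0,0]
    - [3,0,0,1.5,0,0,0]
    - [3,0,0,1.6,0,0,0]
    - [3,0,0,1.6,0,0,0]

```text
clock: 22.65
tool_pos: [0.4985, -0.1427, 0.0729]
orientation: [-180.0, -0.0, -164.0]
force: [-0.8, -0.0, -8.0]
opening: 0.0401
```

Run:
```python
from h import *
app([0,0,1.6]); 
f=[cams.snapshot("side") for _ in range(4)]; s=dict(f[0]); s["frame"]=np.mean([x["frame"] for x in f],0).astype(np.uint8)
f=[cams.snapshot("top") for _ in range(5)]; t=dict(f[0]); t["frame"]=np.clip(np.mean([x["frame"] for x in f],0)*2-60,0,255).astype(np.uint8)
p,o,ob=cur();print(getc()[0],p,o,ob["force"],ob["moment"])
crop(s,255,165,80,55,10,"p1");crop(t,310,245,50,48,12,"p2")
```

```text
[ 0.49897296 -0.14235829  0.0734    ] [ 0.49850981 -0.14272929  0.07300215] [-1.79998644e+02  3.55064722e-03 -1.64022906e+02] [-0.64006864 -0.21410063 -8.35612826] [ 0.00089347 -0.06435512  0.00504418]
```

View pics/p1.png

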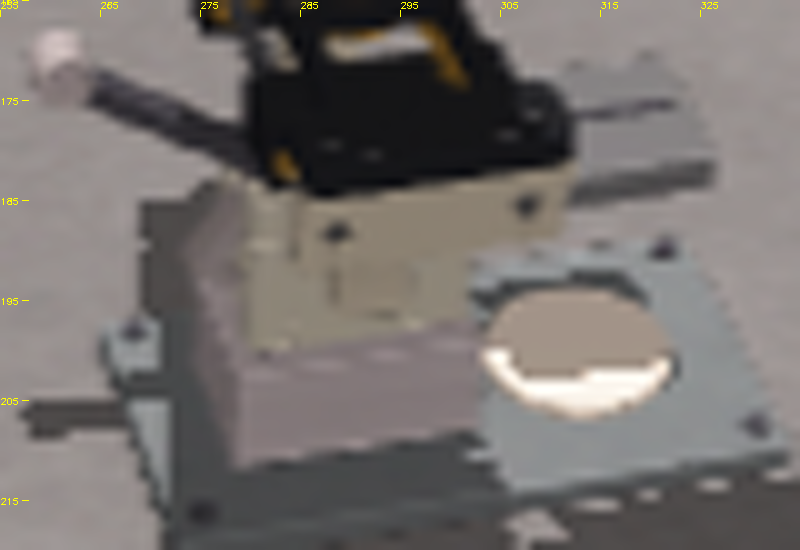

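View pics/p2.png

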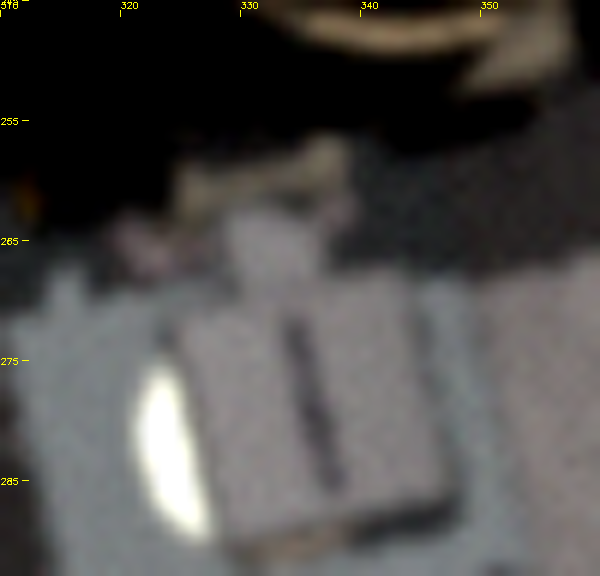

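>>> move_arm:
  commands:
    - [3,0,0,0.1,0,0,0]
    - [3,0,0,0.2,0,0,0]
    - [3,0,0,0.25,0,0,0]
    - [3,0,0,0.3,0,0,0]
    - [3,0,0,0.35,0,0,0]
    - [3,0,0,0.38,0,0,0]
    - [3,0,0,0.38,0,0,0]
    - [3,0,0,0.38,0,0,0]

```text
clock: 24.1
tool_pos: [0.4985, -0.1427, 0.0692]
orientation: [180.0, 0.0, -164.0]
force: [0.6, 0.5, -8.6]
opening: 0.0398
```

Run:
```python
from h import *
app([0,0,.38]); s=snap("side");p,o,ob=cur();print(getc()[0],p,o,ob["force"],ob["moment"])
```

```text
[ 0.49897296 -0.14235829  0.0696    ] [ 0.49850646 -0.14271749  0.06916508] [ 1.79998118e+02  1.56448822e-03 -1.64028538e+02] [-0.02028203 -0.36264304 -8.76175868] [ 0.05617185 -0.11224059 -0.03167879]
```

>>> move_arm:
  commands:
    - [3,0,0,0.05,0,0,0]
    - [3,0,0,0.1,0,0,0]
    - [3,0,0,0.1,0,0,0]
    - [3,0,0,0.1,0,0,0]
    - [3,0,0,0.1,0,0,0]
    - [3,0,0,0.1,0,0,0]
    - [3,0,0,0.1,0,0,0]
    - [3,0,0,0.1,0,0,0]

```text
clock: 25.15
tool_pos: [0.4986, -0.1427, 0.0691]
orientation: [-180.0, 0.0, -164.0]
force: [-4.8, 2.3, 5.2]
opening: 0.0399
```

Run:
```python
from h import *
app([0,0,.1]); t=snap("top"); R=Ro.from_euler("z",16,degrees=True).as_matrix()
print(onz(t,(336.2,278.7),.054+.057)-R@[-.087,0,0]); print(cur()[2]["force"])
```

```text
[ 0.49911808 -0.14442075  0.111     ]
[-3.70221936  3.43059116  5.209262  ]
```

>>> move_arm:
  commands:
    - [3,0,0,-0.08,0,0,0]
    - [3,0,0,-0.08,0,0,0]
    - [5,0,0,-0.08,0,0,0]
    - [7,0,0,-0.08,0,0,0]
    - [8.76,0,0,-0.08,0,0,0]
    - [8.76,0,0,-0.08,0,0,0]
    - [8.76,0,0,-0.08,0,0,0]
    - [8.76,0,0,-2,0,0,0]

```text
clock: 26.2
tool_pos: [0.4974, -0.1428, 0.0872]
orientation: [180.0, -0.2, -164.0]
force: [-0.0, -0.4, 0.1]
opening: 0.0869
```

Run:
```python
from h import *
app([0,0,-2]);p,o,ob=cur();print(getc()[0],p,ob["force"],ob["opening"])
R=Ro.from_euler("z",16,degrees=True).as_matrix()
print("roller up", (np.array([.5,-.143,0])+R@[.0833,0,.152]), "down",(np.array([.5,-.143,0])+R@[.102,0,.1]))
to2(np.array([.5,-.143,.25]),-164); to2((np.array([.5,-.143,0])+R@[.0833,0,.152-.019]),-164)
```

```text
[ 0.49897296 -0.14235829  0.0886    ] [ 0.4973939  -0.14276001  0.08717906] [-0.03381037 -0.44971079  0.14791187] 0.0868997405651365
roller up [ 0.5800731  -0.12003941  0.152     ] down [ 0.59804869 -0.11488499  0.1       ]
shift cm [ -0.08  -0.09 -16.14] rot [-0.     -0.     -0.0005]
shift cm [-8.41 -0.09 -4.44] rot [-0.     -0.     -0.0005]
```

>>> move_arm:
  commands:
    - [8.76,0,0,-3,0,0,0]
    - [8.76,0,0,-6,0,0,0]
    - [8.76,0,0,-9,0,0,0]
    - [8.76,0,0,-12,0,0,0]
    - [8.76,-4,-0.1,-12.5,0,0,0]
    - [8.76,-8.4,-0.1,-12.5,0,0,0]
    - [8.76,-8.4,-0.1,-12.5,0,0,0]
    - [8.76,-8.4,-0.1,-12.5,0,0,0]

```text
clock: 27.2
tool_pos: [0.5791, -0.1206, 0.2126]
orientation: [180.0, -0.1, -164.0]
force: [-0.7, -0.4, -1.8]
opening: 0.0878
```

Run:
```python
from h import *
app([-8.4,-.1,-12.5])
f=[cams.snapshot("side") for _ in range(4)]; s=dict(f[0]); s["frame"]=np.mean([x["frame"] for x in f],0).astype(np.uint8)
f=[cams.snapshot("top") for _ in range(4)]; t=dict(f[0]); t["frame"]=np.clip(np.mean([x["frame"] for x in f],0)*2-60,0,255).astype(np.uint8)
p,o,ob=cur();print(getc()[0],p,o,ob["force"],ob["moment"])
crop(s,240,140,100,80,8,"q1");crop(t,300,215,60,80,7,"q2")
```

```text
[ 0.58000503 -0.12020422  0.2136    ] [ 0.57930175 -0.1207144   0.21346873] [-1.79995721e+02  2.57349116e-02 -1.64036253e+02] [-0.90209703  0.06252539 -0.98682108] [ 0.04159436  0.01715694 -0.01895774]
```

View pics/q1.png

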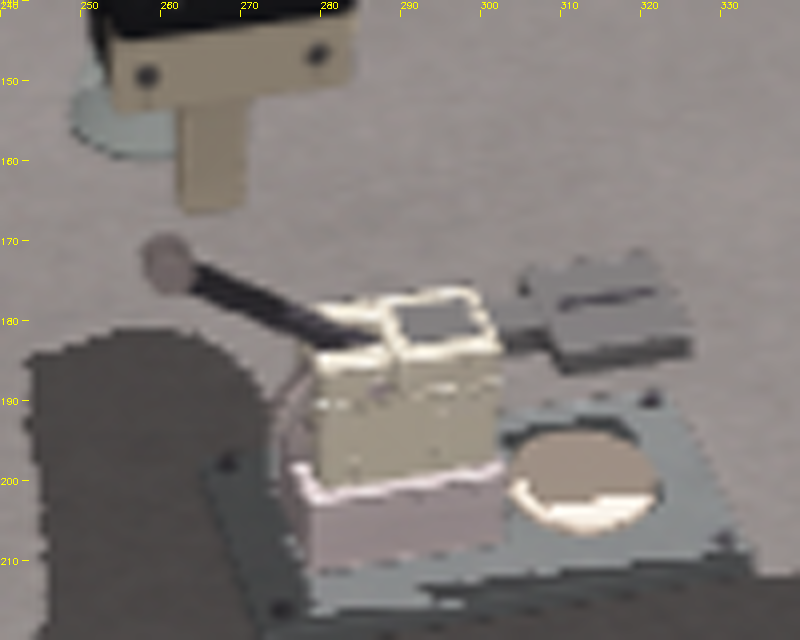

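View pics/q2.png

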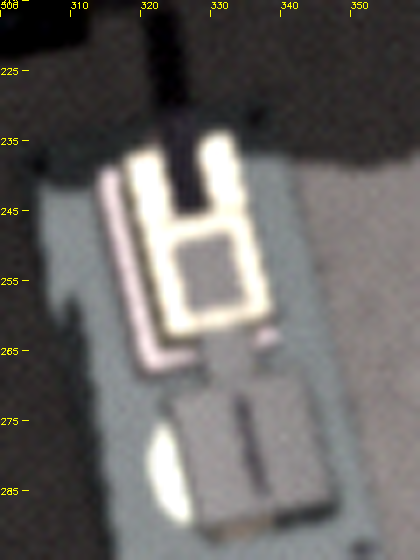

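>>> move_arm:
  commands:
    - [8.76,0,0,3,0,0,0]
    - [8.76,0,0,6,0,0,0]
    - [8.76,0,0,8,0,0,0]
    - [7,0,0,8,0,0,0]
    - [6,0,0,8,0,0,0]
    - [5,0,0,8,0,0,0]
    - [4,0,0,8,0,0,0]
    - [3.5,0,0,8,0,0,0]

```text
clock: 28.6
tool_pos: [0.5797, -0.1206, 0.1336]
orientation: [-180.0, 0.0, -164.0]
force: [-0.4, 0.1, 0.4]
opening: 0.0431
```

Run:
```python
from h import *
app([0,0,8]);s=snap("side");p,o,ob=cur();print(getc()[0],p,ob["force"],ob["opening"]);crop(s,240,120,100,100,6,"r1")
```

```text
[ 0.58000503 -0.12020422  0.1336    ] [ 0.5796479  -0.120569    0.13346875] [-0.18485931 -0.57346279  0.01660721] 0.03954920374925869
```

View pics/r1.png

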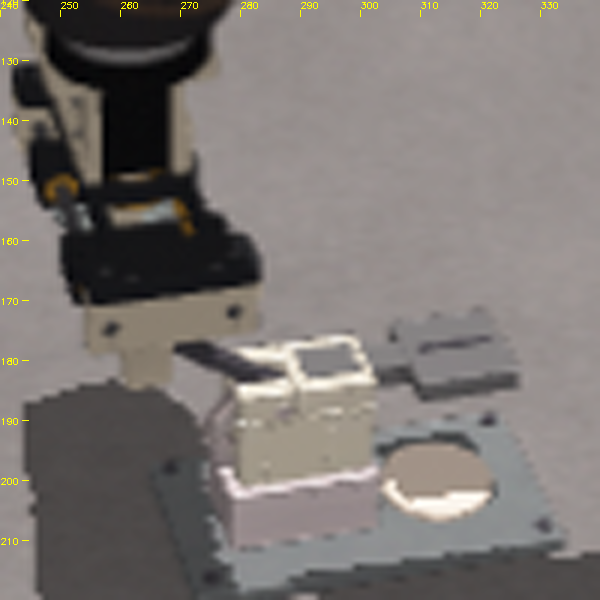

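>>> move_arm:
  commands:
    - [3,0,0,0,0,0,0]
    - [2,0,0,0,0,0,0]
    - [1,0,0,0,0,0,0]
    - [1,0,0,0,0,0,0]
    - [1,0,0,0,0,0,0]
    - [1,0,0,0,0,0,0]
    - [1,0,0,0,0,0,0]
    - [1,0,0,0,0,0,0]

```text
clock: 29.65
tool_pos: [0.5796, -0.1205, 0.1332]
orientation: [180.0, 0.0, -164.0]
force: [1.0, 1.8, -0.2]
opening: 0.0158
```

>>> move_arm:
  commands:
    - [1,-0.27,0,0.39,0,0,0]
    - [1,-0.53,0,0.78,0,0,0]
    - [1,-0.97,0,1.61,0,0,0]
    - [1,-1.15,0,2.05,0,0,0]
    - [1,-1.33,0,2.48,0,0,0]
    - [1,-1.47,0,2.93,0,0,0]
    - [1,-1.6,0,3.38,0,0,0]
    - [1,-1.6,0,3.38,0,0,0]

```text
clock: 30.65
tool_pos: [0.595, -0.1162, 0.099]
orientation: [-180.0, -0.0, -164.0]
force: [0.9, 1.7, -0.0]
opening: 0.0156
```

Run:
```python
from h import *
app([-1.6,0,3.38]);s=snap("side");p,o,ob=cur();print(getc()[0],p,ob["force"],ob["opening"]);crop(s,240,120,100,100,6,"r2")
```

```text
[ 0.59538729 -0.11580127  0.0998    ] [ 0.59499582 -0.11616665  0.09922481] [0.72991336 2.11708198 0.2698085 ] 0.01590987494014949
```

View pics/r2.png

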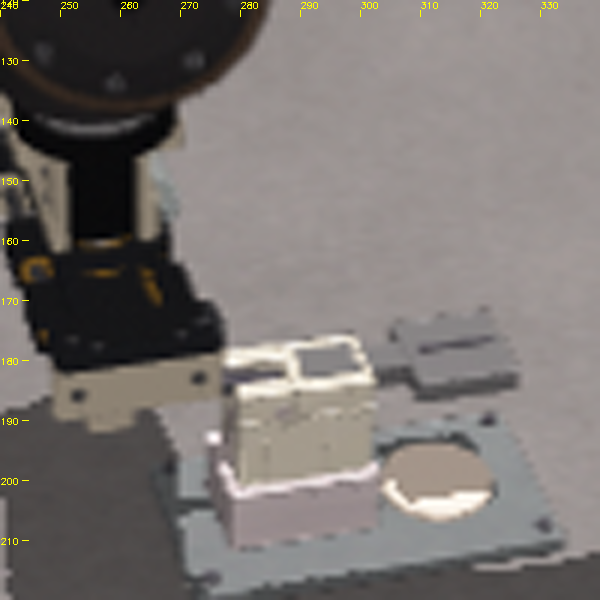

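>>> move_arm:
  commands:
    - [1,-0.1,0,0.46,0,0,0]
    - [1,-0.18,0,0.92,0,0,0]
    - [1,-0.24,0,1.3,0,0,0]
    - [1,-0.26,0,1.6,0,0,0]
    - [1,-0.27,0,1.75,0,0,0]
    - [1,-0.27,0,1.86,0,0,0]
    - [1,-0.27,0,1.86,0,0,0]
    - [1,-0.27,0,1.86,0,0,0]

```text
clock: 31.7
tool_pos: [0.5975, -0.1154, 0.0808]
orientation: [180.0, 0.0, -164.0]
force: [0.6, 1.9, -0.0]
opening: 0.0155
```

Run:
```python
from h import *
app([-.27,0,1.86]);s=snap("side");p,o,ob=cur();print(getc()[0],p,ob["force"],ob["moment"],ob["opening"])
```

```text
[ 0.59798305 -0.11505828  0.0812    ] [ 0.59747797 -0.11544531  0.08079311] [ 1.22680892  2.11994754 -0.22455451] [ 0.45616857 -0.24840501 -0.07041882] 0.01568697473308079
```

>>> move_arm:
  commands:
    - [1,0,0,0.05,0,0,0]
    - [1,0,0,0.1,0,0,0]
    - [1,0,0,0.15,0,0,0]
    - [1,0,0,0.15,0,0,0]
    - [1,0,0,0.15,0,0,0]
    - [1,0,0,0.15,0,0,0]
    - [1,0,0,0.15,0,0,0]
    - [1,0,0,0.15,0,0,0]

```text
clock: 32.75
tool_pos: [0.5979, -0.1154, 0.0794]
orientation: [-180.0, 0.0, -164.0]
force: [1.0, 1.0, 3.5]
opening: 0.0158
```

>>> move_arm:
  commands:
    - [1,0,0,0.04,0,0,0]
    - [1,0,0,0.08,0,0,0]
    - [1,0,0,0.08,0,0,0]
    - [1,0,0,0.08,0,0,0]
    - [1,0,0,0.08,0,0,0]
    - [1,0,0,0.08,0,0,0]
    - [1,0,0,0.08,0,0,0]
    - [1,0,0,0.08,0,0,0]

```text
clock: 33.75
tool_pos: [0.5982, -0.1154, 0.0788]
orientation: [-180.0, 0.1, -164.0]
force: [2.2, 2.6, 5.3]
opening: 0.0158
```

Run:
```python
from h import *
app([0,0,.15]);app([0,0,.08]);p,o,ob=cur();print(getc()[0],p,ob["force"],ob["moment"])
```

```text
[ 0.59798305 -0.11505828  0.0789    ] [ 0.59820198 -0.11535875  0.07881764] [2.24986238 2.62051236 5.30140918] [ 0.72910468 -0.66358185 -0.08853657]
```

>>> move_arm:
  commands:
    - [3,0,0,0,0,0,0]
    - [6,0,0,0,0,0,0]
    - [6,0,0,0,0,0,0]
    - [6,0,0,0,0,0,0]
    - [6,0,0,-1,0,0,0]
    - [6,0,0,-3.5,0,0,0]
    - [4,0,0,-5,0,0,0]
    - [0,0,0,-5,0,0,0]

```text
clock: 34.75
tool_pos: [0.5984, -0.1153, 0.1301]
orientation: [-180.0, 0.2, -164.0]
force: [0.1, 0.2, 0.1]
opening: 0.0453
```

>>> move_arm:
  commands:
    - [0,0,0,0,0,0,0]
    - [0,0,0,0,0,0,0]
    - [0,0,0,0,0,0,0]
    - [0,0,0,0,0,0,0]
    - [0,0,0,0,0,0,0]
    - [0,0,0,0.6,0,0,0]
    - [0,0,0,1.2,0,0,0]
    - [0,0,0,1.2,0,0,0]

```text
clock: 35.75
tool_pos: [0.597, -0.1154, 0.1155]
orientation: [180.0, -0.1, -164.0]
force: [0.1, -0.3, -0.5]
opening: 0.0002
```

Run:
```python
from h import *
app([0,0,-3.8]);s=snap("side");t=snap("top");p,o,ob=cur();print(getc()[0],p,ob["force"],ob["opening"]);crop(s,230,120,110,100,6,"u1")
```

```text
[ 0.59798305 -0.11505828  0.1169    ] [ 0.59745749 -0.11546095  0.11628999] [ 0.12338156 -0.78836537  0.04725712] 0.0006415866223892376
```

View pics/u1.png

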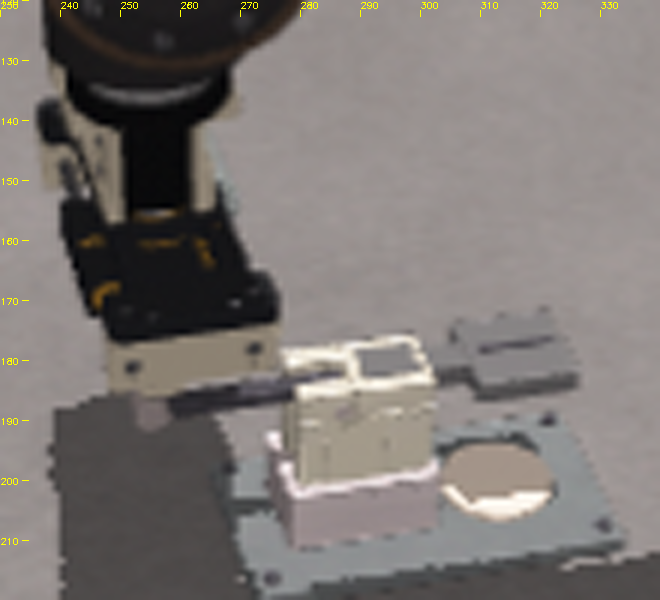

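>>> move_arm:
  commands:
    - [0,0,0,0.3,0,0,0]
    - [0,0,0,0.6,0,0,0]
    - [0,0,0,0.7,0,0,0]
    - [0,0,0,0.8,0,0,0]
    - [0,0,0,0.85,0,0,0]
    - [0,0,0,0.9,0,0,0]
    - [0,0,0,0.9,0,0,0]
    - [0,0,0,0.9,0,0,0]

```text
clock: 36.85
tool_pos: [0.5977, -0.1155, 0.1077]
orientation: [-180.0, 0.0, -164.0]
force: [-0.3, 0.3, 4.2]
opening: 0.0003
```

>>> move_arm:
  commands:
    - [0,0,0,0.05,0,0,0]
    - [0,0,0,0.1,0,0,0]
    - [0,0,0,0.15,0,0,0]
    - [0,0,0,0.2,0,0,0]
    - [0,0,0,0.2,0,0,0]
    - [0,0,0,0.2,0,0,0]
    - [0,0,0,0.2,0,0,0]
    - [0,0,0,0.2,0,0,0]

```text
clock: 37.85
tool_pos: [0.5974, -0.1155, 0.1054]
orientation: [180.0, -0.0, -164.0]
force: [-0.1, 0.6, 3.8]
opening: 0.0005
```

>>> move_arm:
  commands:
    - [0,0,0,-0.1,0,0,0]
    - [0,0,0,-0.2,0,0,0]
    - [0,0,0,-0.3,0,0,0]
    - [0,0,0,-0.4,0,0,0]
    - [0,0,0,-1,0,0,0]
    - [0,0,0,-4,0,0,0]
    - [0,0,0,-8,0,0,0]
    - [0,-4,0,-12,0,0,0]

```text
clock: 38.85
tool_pos: [0.6345, -0.1048, 0.2275]
orientation: [180.0, -0.0, -164.1]
force: [2.6, 0.6, -0.5]
opening: 0.0002
```

>>> move_arm:
  commands:
    - [0,-4,-5,-3,0,0,0]
    - [0,-4,-10,-3,0,0,0]
    - [0,-4,-15,-3,0,0,0]
    - [0,-4,-18,-3,0,0,0]
    - [0,-4,-18,-3,0,0,0]
    - [0,-4,-18,-3,0,0,0]
    - [0,-4,-18,-3,0,0,0]
    - [0,-4,-18,-3,0,0,0]

```text
clock: 39.85
tool_pos: [0.724, -0.2655, 0.256]
orientation: [-180.0, 0.0, -164.0]
force: [0.7, 0.3, 0.3]
opening: 0.0002
```

Run:
```python
from h import *
f=[cams.snapshot("side") for _ in range(4)]; s=dict(f[0]); s["frame"]=np.mean([x["frame"] for x in f],0).astype(np.uint8)
f=[cams.snapshot("top") for _ in range(4)]; t=dict(f[0]); t["frame"]=np.clip(np.mean([x["frame"] for x in f],0)*2-60,0,255).astype(np.uint8)
print(cur()[0],cur()[2]["force"]); np.save("pics/S3.npy",dict(side=s,top=t),allow_pickle=True)
cv2.imwrite("pics/v0.png",s["frame"][:,:,::-1]); crop(s,240,160,95,60,8,"v1");crop(t,300,195,60,100,6,"v2")
```

```text
[ 0.7239478  -0.26641839  0.25548204] [1.1569596  0.12570958 0.4351511 ]
```

View pics/v0.png

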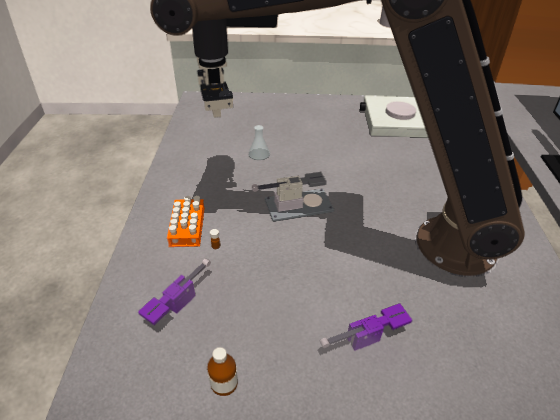

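View pics/v1.png

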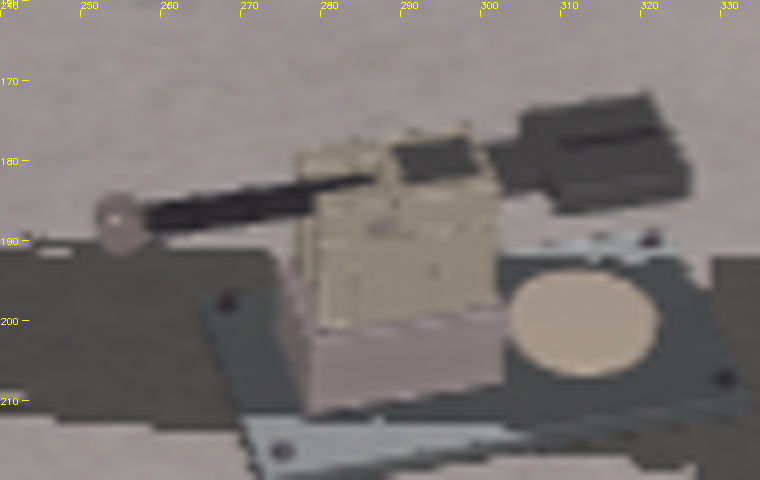

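View pics/v2.png

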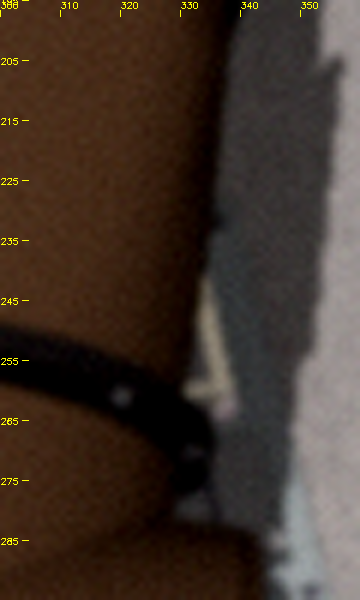

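Run:
```python
from h import *
setc([.7244,-.266,.256],Ro.from_euler("xyz",[180,0,-164],degrees=True)); to2([.35,-.58,.27],-164)
S=np.load("pics/S3.npy",allow_pickle=True).item(); s=S["side"]
R=Ro.from_euler("z",16,degrees=True).as_matrix()
for h in([.102,0,.1],[.0833,0,.152],[.030,.02,.05],[-.04,.02,.05],[-.114,.027,.093],[.03,.02,.108],[-.04,.02,.108]): print(h,proj(s,np.array([.5015,-.1405,0])+R@h))
```

```text
shift cm [ 44.64 -19.86  -1.4 ] rot [0. 0. 0.]
[0.102, 0, 0.1] [[254.46211867 187.06576698]]
[0.0833, 0, 0.152] [[260.37568613 172.111753  ]]
[0.03, 0.02, 0.05] [[279.2688279  200.54195654]]
[-0.04, 0.02, 0.05] [[301.28608005 197.19242826]]
[-0.114, 0.027, 0.093] [[326.02601232 184.18197045]]
[0.03, 0.02, 0.108] [[279.59138113 185.5756575 ]]
[-0.04, 0.02, 0.108] [[302.25962229 182.27659555]]
```

>>> move_arm:
  commands:
    - [0,5,-2.2,0,0,0,0]
    - [0,10,-4.4,0,0,0,0]
    - [0,15,-6.7,0,0,0,0]
    - [0,20,-9,0,0,0,0]
    - [0,25.5,-11.3,0,0,0,0]
    - [0,31,-13.8,0,0,0,0]
    - [0,36.5,-16.3,0,0,0,0]
    - [0,40,-18,0,0,0,0]

```text
clock: 41.25
tool_pos: [0.3866, -0.5511, 0.2558]
orientation: [-180.0, 0.0, -164.1]
force: [-0.1, 0.6, 0.5]
opening: 0.0002
```

Run:
```python
from h import *
for _ in range(6): cams.snapshot("side")
f=[cams.snapshot("side") for _ in range(4)]; s=dict(f[0]); s["frame"]=np.mean([x["frame"] for x in f],0).astype(np.uint8)
f=[cams.snapshot("top") for _ in range(4)]; t=dict(f[0]); t["frame"]=np.clip(np.mean([x["frame"] for x in f],0)*2-60,0,255).astype(np.uint8)
print(cur()[0],cur()[2]["clock"]); 
cv2.imwrite("pics/w0.png",t["frame"][:,:,::-1]); crop(s,240,160,95,60,8,"w1");crop(t,300,195,60,100,6,"w2")
R=Ro.from_euler("z",16,degrees=True).as_matrix()
print("axis px",proj(t,np.array([.5005,-.144,0])+R@[-.087,0,.107]),"roller",proj(t,np.array([.5005,-.144,0])+R@[.102,0,.1]))
```

```text
[ 0.38936321 -0.5492941   0.25546546] 41.95
axis px [[335.88152513 278.3273301 ]] roller [[319.0909497 210.2292034]]
```

View pics/w0.png

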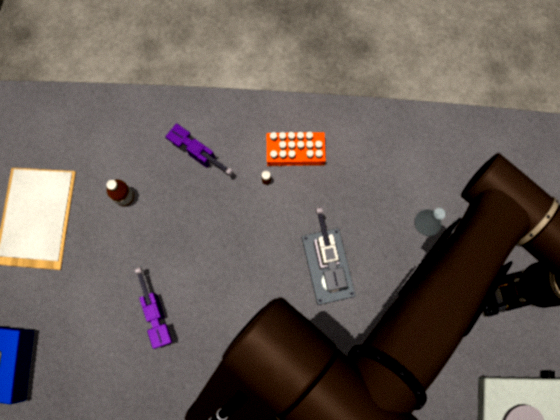

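View pics/w1.png

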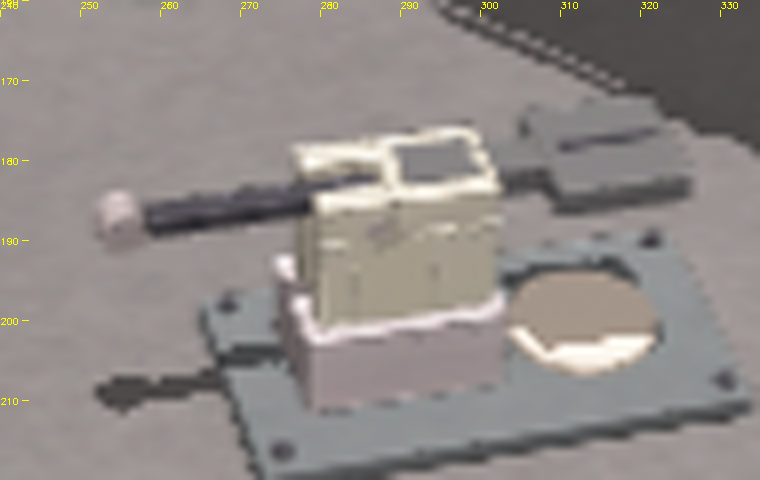

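View pics/w2.png

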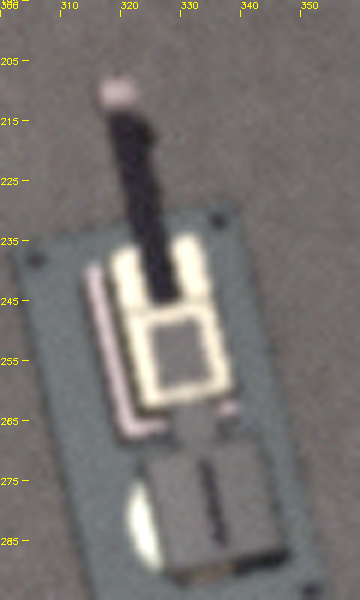

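Top view: the roller is at (319.4,209.9), where the seated pose predicts (319.1,210.2). The lamp centre is at about (335.5,278.4), predicted (335.9,278.3). The rack (296,148), vial (266,177), flask (430,221) and bottle (118,190) are where they started. Side view: flush on the pedestal, with the lever down. Handing in.

```bash
python3 -c "
from plant import job
print(job.close_job())"
```

```text
the job is handed in; nothing more can be done
None
```

The lamp head is on the stand, flush on the pedestal with the lever locked down, and the job is handed in at about 42 s of the 64 s allowed.

**What I did**
- I pinched the lever roller and raised it to its upper stop; the slight overtravel tipped the head a little, so I set it flat again before letting go.
- I gripped the housing, carried it over and lowered it with force checks until it touched the pedestal. It passed the ball without contact, and about 14 N pressed on the pedestal at touchdown.
- I swung the lever down to its stop, let go, pressed it again from above with about 4 N and moved the arm clear.

**Last checks**
- **Seating and lever:** in both cameras the lever roller and the lamp were within about 1 pixel (roughly 2.5 mm) of where a seated head with its lever at 0 should appear. In the side camera the housing's bottom corner matched too.
- **Lamp over tile:** in the top camera it is centred to about 1–2 mm, which is within the cavity's ±2 mm play.
- **Bystanders:** the rack, vial, flask and bottle showed no visible movement.

**What disagreed**
- The two cameras differed by about 4 mm in y at the stand. I aimed between them.
- One y shift during the descent went the wrong way (0.8 mm). I corrected it while the cavity was still above the ball's widest part.
- During the last press on the lever the roller gave about 2 mm more at the same force. I took this as the head rocking slightly; it looked level after release.

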